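# Sort the small bench tools into their trays

## Task

Clear the small tools away into their three white containers: stand one ring cutter in each of the two bays of the tray with the partition, stand both piping nozzles upright on their wide ends in the round dish, and lay the marker pen lengthwise in the narrow tray. Everything must rest flat on the floor of its container; leave the kitchen timer and the roll of stickers where they are.

Things in the scene. Friction and masses are not known exactly. Their poses are not given: they have to be found in the camera images.
- cutter_a_center (a point): thin-walled plain steel ring cutter, 52 mm in diameter and 34 mm high, standing on the wooden board, whose top is 10 mm above the table; other things stand 2 to 8 cm away. To be gripped across its outside (its inside cannot be entered). The point is its centre, 17 mm above its underside; z is its axis, up. There are two equal ones.
- cutter_b_center (a point): thin-walled plain steel ring cutter, 52 mm in diameter and 34 mm high, standing on the wooden board, whose top is 10 mm above the table; other things stand 2 to 8 cm away. To be gripped across its outside (its inside cannot be entered). The point is its centre, 17 mm above its underside; z is its axis, up. There are two equal ones.
- nozzle_a_center (a point): small steel piping nozzle, a cone 40 mm high standing on its wide end, 27 mm across at the foot, about 20 mm half-way up and narrower still at the top, on the wooden board, whose top is 10 mm above the table. To be gripped about half-way up. The point is on its axis, 20 mm above its underside; z is its axis, up. There are two equal ones.
- nozzle_b_center (a point): small steel piping nozzle, a cone 40 mm high standing on its wide end, 27 mm across at the foot, about 20 mm half-way up and narrower still at the top, on the wooden board, whose top is 10 mm above the table. To be gripped about half-way up. The point is on its axis, 20 mm above its underside; z is its axis, up. There are two equal ones.
- marker_center (a point): felt marker pen, white barrel with black ends, 120 mm long, 16 mm wide and 15 mm high, lying on the table beside the board; it does not roll. The point is its centre, 7.5 mm above its underside; y is its long axis, z up.
- cutter_tray: fixed white plastic tray, 156 mm long (its x) and 122 mm wide (its y), 14 mm high, with walls and floor 3 mm thick and a partition 3 mm thick across the middle (along y, as high as the walls) that makes two bays, each 73 mm (x) by 116 mm (y) inside, their centres at x = +38 and -38 mm. Origin at the centre of its underside, z up; the floor of the bays is 3 mm above it.
- nozzle_dish: fixed white plastic round dish, 122 mm in diameter, 13 mm high, with a flat floor 110 mm across, walls and floor 3 mm thick. Origin at the centre of its underside, z up; its floor is 3 mm above it.
- marker_tray: fixed white plastic narrow shallow tray without a partition, 156 mm long (its x), 90 mm wide (its y) and 9 mm high, with walls and floor 3 mm thick: 150 by 84 mm inside. Origin at the centre of its underside, z up; its floor is 3 mm above it.
- timer: round white wind-up kitchen timer, 62 mm in diameter and 42 mm high, standing on the wooden board, whose top is 10 mm above the table, among the tools; it must stay where it is. Origin at the centre of its underside, z up.
- label_roll: roll of stickers, 69 mm in diameter and 40 mm high, standing on the table to the right of the board beyond the black cord; it must stay where it is. Origin at the centre of its underside, z up.

How it is judged:
By the outcome, as a careful person would: the job done as asked, in the order asked, and still so for the second after the job is handed in, with the robot touching nothing.
It also fails if it takes over 96 s, if anything falls off the work surface, if the arm or the gripper's body presses on something with over 40 N, if the wrist force passes 120 N, or if a joint passes its speed limit or range.

## Robot

A 7-joint arm with a two-finger parallel gripper is mounted at the origin on a cart in front of the work surface, level with it; the furniture and walls round the work are solid. World frame = base frame: x ahead of the robot, y to its left, z up, the work surface at z = 0. Lengths are in m, angles in rad, forces in N, time in s.
With the tool pointing down it reaches from about 0.4 to 0.85 m from the base axis. Payload 4.5 kg.
Tool frame: the origin (TCP) lies on the centre line of the jaws, within the pads' length; the fingertips stand 8 mm ahead of it and the grasp point (between the pads) lies 11 mm behind it; z points along the fingers, x is the direction in which the jaws open and shut, and the axes are right-handed (so a half turn about z gives the same grasp; the last joint's range is limited). The gripper opens to 88 mm and grips with 3 to 60 N. Pads are 18 mm wide; open, the fingers measure 123 mm over their backs; the gripper's body (75 mm by 187 mm) begins 45 mm behind the grasp point.
Start: joints at [1.319, 0.689, -0.195, 1.565, 0.157, 0.902, -0.215], TCP at [0.176, -0.6, 0.222] pointing down, gripper open.
Joint ranges: [-3.01, 3.01], [-0.46, 2.08], [-1.47, 1.51], [0.13, 2.56], [-1, 4.14], [0.04, 2.09], [-2.66, 2.66]. Speed limits (rad/s): [2.57, 2.57, 3.14, 3.14, 3.14, 3.14, 3.14].

## Interface

Orientations are given as a unit quaternion [x, y, z, w].
In Python, from plant import get_state, snapshot, finish_job, boxes_of, pinpoint gives the robot as it stands.
- The arm moves only by the shell command python3 -m creep 'ROWS' [FORCE]. ROWS is JSON, a list of rows, each an object with "hand": the finger opening in m, from 0 to 0.0881; "slide": the shift along the tool's x, y, z in m, a list of three; "turn": the turn about the tool's z in degrees. A call has 1 to 5 rows; each row shifts and turns the commanded pose from where the row before left it, along the tool's axes as they then stand; what a row does not reach is not made up. A row lasts 1/8 s, in which the tool goes at most 62.5 mm and 10.7 degrees, less where a joint would pass 70% of its speed; a pose out of reach is approached as far as the arm can. A call is refused whole if a number of a shift passes 0.0625 or a number of a turn 10.7, either way. A call with a gripper value outside its range is refused whole. The fingers move at their own pace and stop on an object; FORCE is the grip in N (left out, the last holds). Time passes only in rows, so rows that do not move let the fingers close. It gives the time, the measured TCP pose, the force and the opening at its end, in the units of the state.
- get_state(): the state, without advancing time (a new reading comes with each control period).
- snapshot(name): name is "side" or "top" or "wrist"; returns a dict with "frame" (480x640x3 uint8, red, green, blue), "depth" (480x640 float32, m along the optical axis (not along the pixel's ray), 0 where there is no reading), "mtx" (3x3 intrinsics, pixels), "k1" (the pictures are not rectified: a ray, as slopes to the right and down, at radius r is drawn at 1 + k1 r^2 times it, then the intrinsics apply), "camera_from_world" (4x4, takes a point from world to camera coordinates). Camera axes: x right, y down, z forward; pixel columns grow to the right and rows downward; lengths in m; the calibration is good to about 2 mm. A picture is of the moment at which its call begins.
- finish_job(): hands the job in, once; it reports no verdict.
Trained networks look in a picture, given as the dict that the camera call returned (one of the last four; its "shot" number tells which), for a name from the list of things; names that differ only in an ending like _2 or _b are one class to them, and where a whole thing is asked for, a point or a joint stands for the part that bears it (a point fixed in the world has none). Each returns a list of dicts, best first, with "conf" (0 to 1); they miss things now and then, are a little off and sometimes report something else, mostly with a low value. They report only what shows in the picture. A call takes as long as a camera call.
- boxes_of(target, picture): "uv" ([column, row] in pixels, amid what is visible of it).
- pinpoint(target, picture): "uv" ([column, row] in pixels: a listed point, or the origin of a listed thing).
The state is a dict: "clock": time; "q": joint angles; "qd": joint speeds; "joint_torque": joint torques, N m; "tool_pos": TCP position; "eef_rot": TCP orientation; "contact_force": force on the tool from outside, world axes, zero at the start; "moment": the same for the moment, N m; "opening": opening from 0.0 (shut) to 1.0 (fully open).
Only numpy, scipy, OpenCV 4.12 (cv2) and the standard library are available. Lean on these libraries where they do the work, as an engineer would, in place of code of your own. Each camera call takes 0.05 s, during which the arm holds its last target.

## Working session

There is one attempt and no reset: what is moved stays moved. The work goes in short steps, Python scripts to look and compute and a shell command to move; the robot and the scene stay as the last step left them, time stands still between calls to the robot, and variables do not carry over. Pictures are saved under pics/ and viewed, and the job is handed in when it is done.

```bash
ls; mkdir -p pics; python3 - <<'E'
from plant import *
import cv2,json
s=get_state();print({k:(v if not hasattr(v,'tolist') else v.tolist()) for k,v in s.items()})
for n in ("top","side"):
    p=snapshot(n);cv2.imwrite(f"pics/{n}0.png",p["frame"][:,:,::-1]);print(n,p["mtx"],p["k1"],p["camera_from_world"])
E
```

```text
pics
{'clock': 0.0, 'q': [1.31878321804632, 0.69000259539256, -0.19452509822082215, 1.5663215061654518, 0.15730896819897258, 0.9024844212135826, -0.21507034489933916], 'qd': [0.0011918604485678028, -8.679087475281397e-05, -0.0014307117492699723, -0.00044683181083673545, -0.0004960699657345889, 8.563140964024216e-05, -0.0009417469413873245], 'joint_torque': [0.0005032209264754783, -52.755922079086304, -1.2669787555932999, -15.343210101127625, -0.05270838621072471, 0.006625157984672114, 0.0001764339322107844], 'tool_pos': [0.17598303073598484, -0.5990345993906713, 0.2210047240725933], 'eef_rot': [0.8006425369294622, -0.5991416340002657, -0.0007659857703222426, -0.0004936926636732803], 'contact_force': [-0.06350155027076036, -1.8395413061305093, 0.45861783300081443], 'moment': [-0.004341815151555687, -0.034419434654691224, -0.006178458011614089], 'opening': 1.0064429984081855}
top [[577.91384228   0.         316.44736021]
 [  0.         577.91384228 240.50398245]
 [  0.           0.           1.        ]] -0.1411144258609741 [[ 0.01641831 -0.99979822 -0.01157379 -0.13142298]
 [-0.99444112 -0.01512408 -0.10420233  0.48735116]
 [ 0.10400627  0.01322028 -0.99448877  0.98275242]
 [ 0.          0.          0.          1.        ]]
side [[593.66737722   0.         320.1018777 ]
 [  0.         593.66737722 244.505258  ]
 [  0.           0.           1.        ]] -0.05947448920214093 [[-0.97737683 -0.21077615  0.0175483   0.44048852]
 [-0.09136697  0.34592779 -0.93380193  0.13632885]
 [ 0.19075274 -0.91427971 -0.35735978  0.84157149]
 [ 0.          0.          0.          1.        ]]
```

View pics/top0.png

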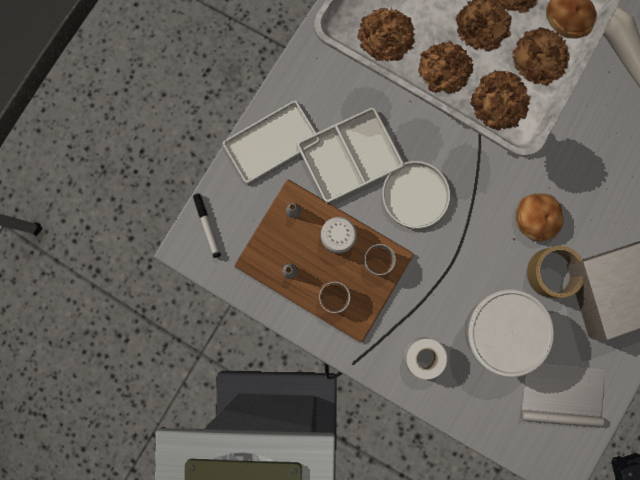

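View pics/side0.png

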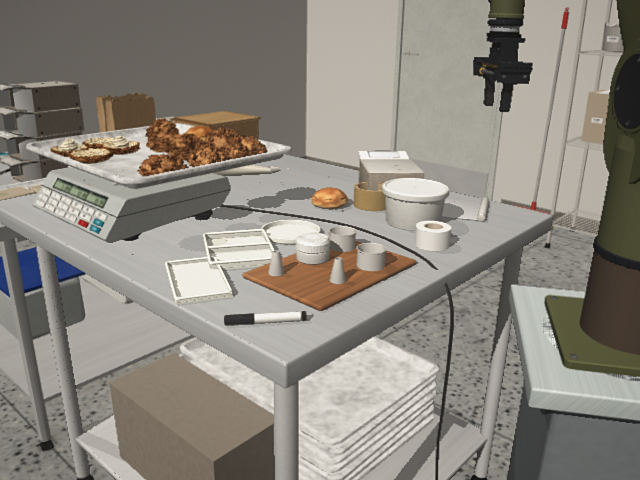

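```bash
cat > h.py <<'E'
import numpy as np, cv2
from plant import *
def dist(p): return np.array([p["k1"],0,0,0,0.])
def ray(p,uv):
    n=cv2.undistortPoints(np.array([[uv]],float),p["mtx"],dist(p))[0,0]
    T=p["camera_from_world"];R=T[:3,:3];return -R.T@T[:3,3],R.T@np.array([n[0],n[1],1.])
def onz(p,uv,z):
    c,d=ray(p,uv);return c+d*(z-c[2])/d[2]
def proj(p,X):
    T=p["camera_from_world"];r,_=cv2.Rodrigues(T[:3,:3])
    return cv2.projectPoints(np.array(X,float).reshape(-1,1,3),r,T[:3,3],p["mtx"],dist(p))[0][:,0]
def cloud(p):
    d=p["depth"];v,u=np.mgrid[0:480,0:640]
    n=cv2.undistortPoints(np.stack([u,v],-1).reshape(-1,1,2).astype(float),p["mtx"],dist(p))[:,0].reshape(480,640,2)
    C=np.dstack([n[...,0]*d,n[...,1]*d,d]);T=p["camera_from_world"]
    W=(C-T[:3,3])@T[:3,:3];W[d==0]=np.nan;return W
def yaw(): # tool x direction in world deg
    from scipy.spatial.transform import Rotation as R
    s=get_state();r=R.from_quat(s["eef_rot"]).as_matrix();return r
E
python3 - <<'E'
from h import *
Z=dict(cutter_a_center=.027,nozzle_a_center=.030,marker_center=.0075,cutter_tray=0,nozzle_dish=0,marker_tray=0,timer=.01,label_roll=0)
for n in ("top","side"):
    p=snapshot(n);
    import pickle;pickle.dump(p,open(f"{n}.pkl","wb"))
    for t,z in Z.items():
        print(n,t,[(np.round(x["uv"]).tolist(),round(x["conf"],2),np.round(onz(p,x["uv"],z),3)[:2].tolist()) for x in pinpoint(t,p)[:3]])
E
```

```text
top cutter_a_center []
top nozzle_a_center [([294.0, 208.0], 0.51, [0.545, -0.084])]
top marker_center [([207.0, 220.0], 0.97, [0.525, 0.073])]
top cutter_tray [([350.0, 157.0], 0.74, [0.646, -0.182]), ([338.0, 236.0], 0.72, [0.501, -0.161])]
top nozzle_dish [([414.0, 197.0], 0.74, [0.574, -0.298])]
top marker_tray [([271.0, 145.0], 0.57, [0.667, -0.037]), ([286.0, 266.0], 0.26, [0.445, -0.069])]
top timer [([340.0, 237.0], 0.69, [0.497, -0.165]), ([210.0, 223.0], 0.21, [0.52, 0.068])]
top label_roll [([425.0, 352.0], 0.73, [0.298, -0.319])]
side cutter_a_center [([340.0, 234.0], 0.78, [0.466, -0.254])]
side nozzle_a_center [([431.0, 245.0], 0.7, [0.291, -0.232]), ([276.0, 265.0], 0.67, [0.543, -0.07])]
side marker_center [([266.0, 320.0], 0.87, [0.514, 0.081])]
side cutter_tray [([237.0, 250.0], 0.8, [0.654, -0.189])]
side nozzle_dish [([266.0, 317.0], 0.74, [0.521, 0.059]), ([293.0, 236.0], 0.59, [0.571, -0.292]), ([195.0, 279.0], 0.58, [0.68, -0.044])]
side marker_tray [([199.0, 280.0], 0.83, [0.671, -0.041])]
side timer [([314.0, 259.0], 0.86, [0.497, -0.161]), ([196.0, 279.0], 0.46, [0.668, -0.024])]
side label_roll [([432.0, 243.0], 0.63, [0.29, -0.324])]
```

```bash
python3 - <<'E'
import pickle,cv2
p=pickle.load(open("top.pkl","rb")) if 0 else None
im=cv2.imread("pics/top0.png")[90:350,150:460]
cv2.imwrite("pics/topcrop.png",cv2.resize(im,None,fx=2.3,fy=2.3,interpolation=cv2.INTER_CUBIC))
E
```

```text
(no output)
```

View pics/topcrop.png

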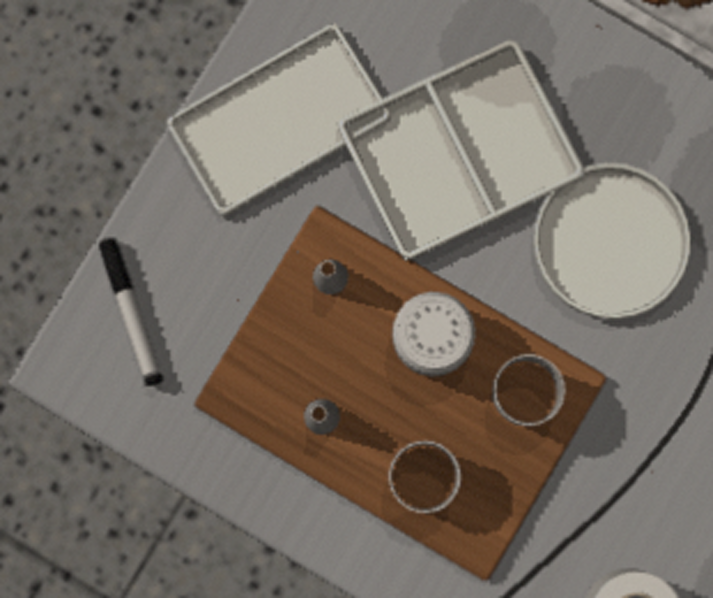

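```bash
python3 - <<'E'
from h import *
import pickle
p=pickle.load(open("top.pkl","rb"));s=pickle.load(open("side.pkl","rb"))
f=lambda c:(150+(c[0]+.5)/2.3-.5,90+(c[1]+.5)/2.3-.5)
P={}
for n,c,z in [("cut1",(424,476),.044),("cut2",(529,390),.044),("noz1",(328,267),.05),("noz2",(319,414),.05),("timer",(432,333),.052),("dish",(613,242),.013),("mk1",(108,242),.011),("mk2",(152,381),.011),
 ]:
    P[n]=onz(p,f(c),z);print(n,P[n].round(4))
def quad(cs,z):
    W=np.array([onz(p,f(c),z) for c in cs]);
    e=[W[1]-W[0],W[2]-W[3],W[2]-W[1],W[3]-W[0]]
    print(W.mean(0).round(4),[(round(float(np.linalg.norm(x)),3),round(float(np.degrees(np.arctan2(x[1],x[0]))),1)) for x in e]);return W
M=quad([(168,123),(335,27),(388,115),(224,213)],.009)
C=quad([(343,124),(515,42),(580,168),(408,258)],.014)
im=s["frame"][:,:,::-1].copy()
t=np.linspace(0,2*np.pi,40)
def cir(c,r,z): return np.c_[c[0]+r*np.cos(t),c[1]+r*np.sin(t),0*t+z]
cv2.imwrite("x.png",im)
big=cv2.resize(im[190:350,140:440],None,fx=2.6,fy=2.6,interpolation=cv2.INTER_CUBIC)
for X in [cir(P["cut1"],.026,.044),cir(P["cut2"],.026,.044),cir(P["cut1"],.026,.01),cir(P["cut2"],.026,.01),cir(P["noz1"],.0135,.01),cir(P["noz2"],.0135,.01),cir(P["dish"],.061,.013),M,C,cir(P["timer"],.031,.052)]:
    q=((proj(s,X)-[140,190]+.5)*2.6).astype(np.int32)
    cv2.polylines(big,[q.reshape(-1,1,2)],True,(0,0,255),1)
cv2.imwrite("pics/ov.png",big)
W=cloud(p)
for n in P:
    u,v=proj(p,P[n])[0].round().astype(int); print(n,W[v-2:v+3:2,u-2:u+3:2].reshape(-1,3)[:,2].round(3))
E
```

```text
cut1 [ 0.3921 -0.1554  0.044 ]
cut2 [ 0.4568 -0.2323  0.044 ]
noz1 [ 0.5458 -0.0818  0.05  ]
noz2 [ 0.4363 -0.0774  0.05  ]
timer [ 0.4973 -0.1597  0.052 ]
dish [ 0.575  -0.3002  0.013 ]
mk1 [0.5699 0.0933 0.011 ]
mk2 [0.4616 0.0546 0.011 ]
[ 0.6705 -0.0379  0.009 ] [(0.153, -58.5), (0.15, -57.7), (0.084, -148.9), (0.086, -146.9)]
[ 0.6482 -0.1821  0.014 ] [(0.151, -62.8), (0.152, -61.2), (0.114, -153.3), (0.118, -153.7)]
cut1 [0.011 0.011 0.009 0.007 0.01  0.011 0.011 0.011 0.011]
cut2 [0.012 0.01  0.015 0.007 0.01  0.014 0.013 0.006 0.011]
noz1 [0.05  0.009 0.01  0.013 0.011 0.013 0.013 0.008 0.01 ]
noz2 [0.009 0.01  0.012 0.012 0.008 0.013 0.051 0.01  0.049]
timer [0.05  0.053 0.055 0.054 0.054 0.053 0.051 0.055 0.053]
dish [0.001 0.003 0.003 0.007 0.001 0.003 0.006 0.006 0.004]
mk1 [0.002 0.014 0.01  0.016 0.015 0.012 0.014 0.017 0.014]
mk2 [ 0.012  0.019  0.014  0.015  0.016  0.016  0.014  0.005 -0.005]
```

View pics/ov.png

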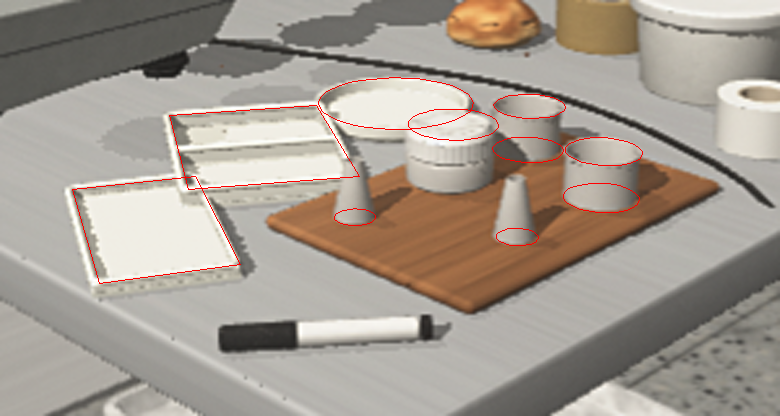

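```bash
python3 - <<'E'
from h import *
import pickle
p=pickle.load(open("top.pkl","rb"))
W=cloud(p)
w=W.reshape(-1,3);w=w[np.isfinite(w[:,0])&(w[:,2]>.06)&(w[:,0]>.2)&(w[:,0]<1.2)&(w[:,1]<.2)]
for c in [(.666,-.216),(.631,-.148),(.575,-.30),(.67,-.04),(.457,-.232)]:
    d=np.hypot(*(w[:,:2]-c).T);i=d.argsort()[:200:40];print(c,[(round(float(d[j]),3),w[j].round(3).tolist()) for j in i])
E
python3 -m creep '[{"slide":[0,0,0],"turn":-10.7},{"slide":[0,0,0],"turn":-10.7},{"slide":[0,0,0],"turn":-10.7},{"slide":[0,0,0],"turn":-10.7},{"slide":[0,0,0],"turn":-10.7}]' 25
```

```text
(0.666, -0.216) [(0.072, [0.729, -0.25, 0.147]), (0.075, [0.737, -0.241, 0.141]), (0.076, [0.719, -0.271, 0.145]), (0.078, [0.742, -0.232, 0.144]), (0.079, [0.73, -0.263, 0.146])]
(0.631, -0.148) [(0.137, [0.751, -0.213, 0.145]), (0.139, [0.741, -0.233, 0.142]), (0.14, [0.743, -0.232, 0.15]), (0.141, [0.743, -0.234, 0.149]), (0.142, [0.742, -0.237, 0.148])]
(0.575, -0.3) [(0.107, [0.669, -0.35, 0.145]), (0.109, [0.66, -0.369, 0.14]), (0.111, [0.672, -0.354, 0.144]), (0.112, [0.676, -0.348, 0.15]), (0.113, [0.684, -0.331, 0.151])]
(0.67, -0.04) [(0.159, [0.804, -0.126, 0.143]), (0.162, [0.8, -0.137, 0.146]), (0.164, [0.785, -0.157, 0.144]), (0.166, [0.795, -0.148, 0.148]), (0.167, [0.788, -0.158, 0.149])]
(0.457, -0.232) [(0.175, [0.371, -0.384, 0.084]), (0.177, [0.37, -0.386, 0.084]), (0.179, [0.371, -0.389, 0.083]), (0.181, [0.357, -0.382, 0.084]), (0.183, [0.384, -0.4, 0.082])]$[0]: bad value
```

```bash
cat >> h.py <<'E'
def to(x,y,z,psi=None):
    s=get_state();r=yaw();d=np.array([x,y,z])-s["tool_pos"]
    a=np.degrees(np.arctan2(r[1,0],r[0,0]))
    print("t",round(s["clock"],2),"pos",np.round(s["tool_pos"],4),"yaw",round(a,1),"q",np.round(s["q"],2),"op",round(s["opening"]*88,1),"F",np.round(s["contact_force"],1),"tilt",np.round(r[:2,2],4))
    print("slide total (mm)",np.round(r.T@d*1000,1),"world d",np.round(d*1000,1), "turn" ,None if psi is None else round(-((psi-a+180)%360-180),1))
E
python3 -m creep '[{"hand":0.068,"slide":[0,0,0],"turn":9.5},{"hand":0.068,"slide":[0,0,0],"turn":9.5},{"hand":0.068,"slide":[0,0,0],"turn":9.5},{"hand":0.068,"slide":[0,0,0],"turn":9.5},{"hand":0.068,"slide":[0,0,0],"turn":9.5}]' 20
python3 -c "
from h import *
to(.392,-.1555,.10,-121)"
```

```text
clock: 1.62
tool_pos: [0.1763, -0.5996, 0.2218]
eef_rot: [-0.489, 0.872, -0.0, 0.0]
contact_force: [0.7, 1.1, 0.3]
opening: 0.768
t 1.62 pos [ 0.1763 -0.5996  0.2218] yaw -121.4 q [ 1.18  0.69  0.05  1.57 -0.04  0.88 -0.87] op 67.6 F [0.7 1.1 0.3] tilt [ 0.0001 -0.    ]
slide total (mm) [-491.4   47.6  121.8] world d [ 215.7  444.1 -121.8] turn -0.4
```

```bash
python3 -m creep '[{"hand":0.068,"slide":[-0.054,0.005,0],"turn":0},{"hand":0.068,"slide":[-0.054,0.005,0],"turn":0},{"hand":0.068,"slide":[-0.054,0.005,0],"turn":0},{"hand":0.068,"slide":[-0.054,0.005,0],"turn":0},{"hand":0.068,"slide":[-0.054,0.005,0],"turn":0}]'
python3 -m creep '[{"hand":0.068,"slide":[-0.054,0.005,0.02],"turn":0},{"hand":0.068,"slide":[-0.054,0.005,0.03],"turn":0},{"hand":0.068,"slide":[-0.054,0.005,0.03],"turn":0},{"hand":0.068,"slide":[-0.054,0.005,0.03],"turn":0},{"hand":0.068,"slide":[0,0,0],"turn":0}]'
python3 -c "
from h import *
to(.392,-.1555,.10,-121)
p=snapshot('wrist');cv2.imwrite('pics/w1.png',p['frame'][:,:,::-1])
print(p['mtx'],p['k1'])
for n in('cutter_a_center','nozzle_a_center','timer'):
  print(n,[(np.round(x['uv']).tolist(),round(x['conf'],2)) for x in pinpoint(n,p)])
import pickle;pickle.dump(p,open('w.pkl','wb'))
"
```

```text
clock: 2.25
tool_pos: [0.2953, -0.3542, 0.2221]
eef_rot: [-0.491, 0.871, -0.001, 0.0]
contact_force: [0.5, -0.8, -0.5]
opening: 0.776
clock: 2.88
tool_pos: [0.3904, -0.1556, 0.1102]
eef_rot: [-0.496, 0.868, 0.002, 0.0]
contact_force: [0.5, -0.8, 0.9]
opening: 0.774
t 2.88 pos [ 0.3904 -0.1556  0.1102] yaw -120.6 q [ 0.24  0.67  0.05  2.27 -0.17  0.21 -1.66] op 68.1 F [ 0.5 -0.8  0.9] tilt [-0.0018  0.0033]
slide total (mm) [-0.9 -1.4 10.2] world d [  1.6   0.1 -10.2] turn 0.4
[[414.28715056   0.         323.0065658 ]
 [  0.         414.28715056 237.12120699]
 [  0.           0.           1.        ]] -0.07303313600271379
cutter_a_center []
nozzle_a_center [([72.0, 78.0], 0.65)]
timer [([240.0, 75.0], 0.97)]
```

View pics/w1.png

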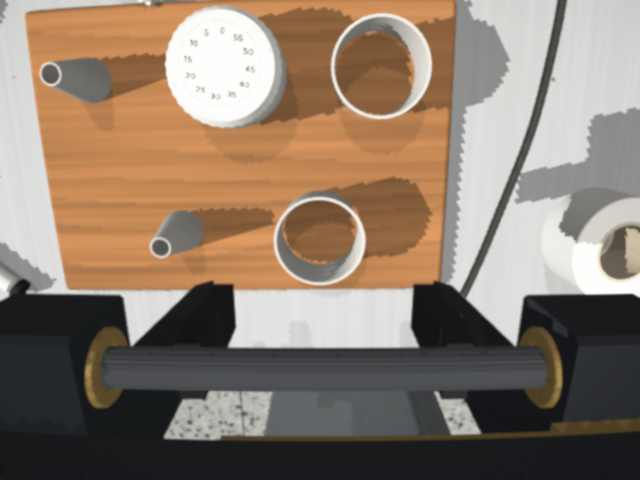

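```bash
python3 - <<'E'
from h import *
import pickle
p=pickle.load(open("w.pkl","rb"))
for n,c,z in [("cut1",(320,240),.044),("cut2",(381.5,66),.044),("noz2",(161,247),.05),("noz1",(51,74),.05),("timer",(222,67),.052)]:
    print(n,onz(p,c,z).round(4))
print(p["camera_from_world"].round(3))
E
```

```text
cut1 [ 0.3936 -0.1553  0.044 ]
cut2 [ 0.4585 -0.231   0.044 ]
noz2 [ 0.4374 -0.0761  0.05  ]
noz1 [ 0.5452 -0.0802  0.05  ]
timer [ 0.4988 -0.1601  0.052 ]
[[-0.508 -0.862 -0.002  0.064]
 [-0.831  0.489  0.264  0.393]
 [-0.226  0.136 -0.965  0.391]
 [ 0.     0.     0.     1.   ]]
```

```bash
python3 -c "
from h import *
to(.393,-.1554,.03)"
python3 -m creep '[{"hand":0.068,"slide":[-0.001,-0.002,0.03],"turn":0},{"hand":0.068,"slide":[0,0,0.03],"turn":0},{"hand":0.068,"slide":[0,0,0.02],"turn":0},{"hand":0.068,"slide":[0,0,0],"turn":0}]'
python3 -c "
from h import *
to(.393,-.1554,.03)"
```

```text
t 3.08 pos [ 0.3888 -0.1618  0.1124] yaw -121.3 q [ 0.25  0.66  0.06  2.27 -0.17  0.21 -1.65] op 67.8 F [ 0.7 -0.   0.2] tilt [ 0.0009 -0.0012]
slide total (mm) [-7.7 -0.1 82.4] world d [  4.2   6.4 -82.4] turn None
clock: 3.58
tool_pos: [0.3961, -0.1643, 0.0367]
eef_rot: [-0.49, 0.872, 0.003, -0.003]
contact_force: [0.2, -0.3, 0.5]
opening: 0.771
t 3.58 pos [ 0.3961 -0.1643  0.0367] yaw -121.3 q [ 0.27  0.84  0.02  2.27 -0.34  0.04 -1.49] op 67.9 F [ 0.2 -0.3  0.5] tilt [-0.0091  0.0029]
slide total (mm) [-6.   7.2  6.8] world d [-3.1  8.9 -6.7] turn None
```

```bash
python3 -m creep '[{"hand":0.068,"slide":[-0.006,0.007,0.0],"turn":0},{"hand":0.068,"slide":[0,0,0.0],"turn":0},{"hand":0.068,"slide":[0,0,0],"turn":0}]'
python3 -c "
from h import *
to(.393,-.1554,.03)"
```

```text
clock: 3.95
tool_pos: [0.3949, -0.1552, 0.0392]
eef_rot: [-0.491, 0.871, 0.005, -0.004]
contact_force: [0.5, 0.2, -0.3]
opening: 0.773
t 3.95 pos [ 0.3949 -0.1552  0.0392] yaw -121.2 q [ 0.25  0.83  0.02  2.28 -0.45  0.04 -1.4 ] op 68.0 F [ 0.5  0.2 -0.3] tilt [-0.0111  0.0041]
slide total (mm) [1.2 1.4 9.2] world d [-1.9 -0.2 -9.2] turn None
```

```bash
python3 -m creep '[{"hand":0.068,"slide":[0.001,0.001,0.006],"turn":0},{"hand":0.068,"slide":[0,0,0.0],"turn":0},{"hand":0.068,"slide":[0,0,0],"turn":0}]'
python3 -c "
from h import *
to(.393,-.1554,.03)"
```

```text
clock: 4.32
tool_pos: [0.3949, -0.1555, 0.0344]
eef_rot: [-0.491, 0.871, 0.006, -0.005]
contact_force: [0.7, -0.7, -0.7]
opening: 0.769
t 4.33 pos [ 0.3949 -0.1555  0.0344] yaw -121.1 q [ 0.25  0.84  0.03  2.28 -0.61  0.04 -1.23] op 67.7 F [ 0.7 -0.7 -0.7] tilt [-0.0154  0.006 ]
slide total (mm) [0.8 1.6 4.4] world d [-1.9  0.1 -4.4] turn None
```

```bash
python3 -m creep '[{"hand":0.045,"slide":[0,0,0],"turn":0},{"hand":0.045,"slide":[0,0,0],"turn":0},{"hand":0.045,"slide":[0,0,0],"turn":0},{"hand":0.045,"slide":[0,0,0],"turn":0},{"hand":0.045,"slide":[0,0,0],"turn":0}]' 20
python3 -m creep '[{"hand":0.045,"slide":[0,0,-0.02],"turn":0},{"hand":0.045,"slide":[0,0,-0.03],"turn":0},{"hand":0.045,"slide":[0,0,-0.03],"turn":0},{"hand":0.045,"slide":[0,0,-0.02],"turn":0},{"hand":0.045,"slide":[0,0,0],"turn":0}]'
python3 -c "
from h import *
to(.659,-.2195,.12)
p=snapshot('wrist');cv2.imwrite('pics/w2.png',p['frame'][:,:,::-1])"
```

```text
clock: 4.95
tool_pos: [0.3949, -0.1553, 0.0342]
eef_rot: [-0.491, 0.871, 0.007, -0.005]
contact_force: [0.1, -0.1, 0.5]
opening: 0.51
clock: 5.58
tool_pos: [0.3972, -0.1561, 0.1351]
eef_rot: [-0.492, 0.871, 0.005, -0.004]
contact_force: [0.1, 1.2, -0.2]
opening: 0.51
t 5.58 pos [ 0.3972 -0.1561  0.1351] yaw -121.1 q [ 0.08  0.64  0.3   2.23 -0.54  0.35 -1.28] op 44.9 F [ 0.1  1.2 -0.2] tilt [-0.0131  0.0051]
slide total (mm) [ -81.  -257.1   11.3] world d [261.8 -63.4 -15.1] turn None
```

View pics/w2.png

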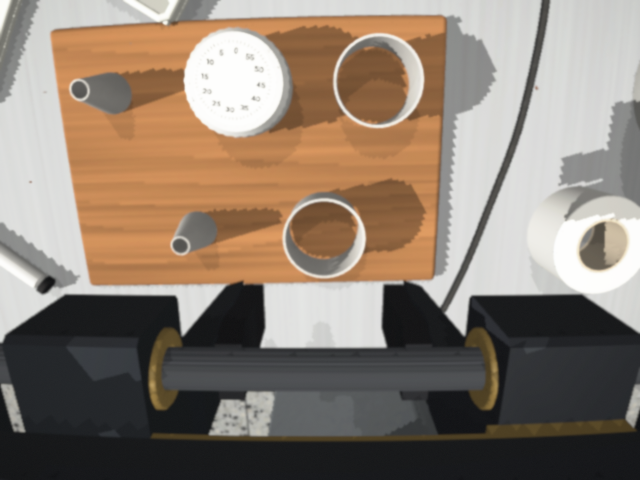

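```bash
python3 - <<'E'
from h import *
p=snapshot('wrist');s=get_state();r=yaw();t=np.array(s["tool_pos"])
print(s["tool_pos"],s["opening"])
print("tcp",proj(p,t),"tips",proj(p,[t+r@[.0225,0,.008],t+r@[-.0225,0,.008]]),"grasp",proj(p,t+r@[0,0,-.011]))
for n,c,z in [("cut1",(324.5,236),.044),("cut2",(378.5,80.5),.044)]: print(n,onz(p,c,z))
T=p["camera_from_world"];print("cam pos in tool",r.T@(-T[:3,:3].T@T[:3,3]-t), "cam axes in tool",(T[:3,:3]@r).round(3))
for n in("top","side"):
    q=snapshot(n);print(n,proj(q,t));cv2.imwrite(f'pics/{n}2.png',q['frame'][:,:,::-1])
    u,v=proj(q,t)[0].astype(int);u=max(u,160);v=max(v,120)
    cv2.imwrite(f'pics/{n}2c.png',cv2.resize(q['frame'][v-120:v+120,u-160:u+160,::-1],None,fx=2.4,fy=2.4))
    print(u-160,v-120)
E
```

```text
[ 0.39630049 -0.15566386  0.13377906] 0.5090970327086326
tcp [[323.11197826 288.91089023]] tips [[373.88755    282.05618453]
 [272.33256885 281.94707473]] grasp [[323.11334099 299.38041116]]
cut1 [ 0.39385574 -0.15550919  0.044     ]
cut2 [ 0.45787501 -0.23038699  0.044     ]
cam pos in tool [-8.46726865e-05 -6.67461915e-02 -1.63778764e-01] cam axes in tool [[ 1.    -0.001  0.   ]
 [ 0.001  0.966 -0.259]
 [ 0.     0.259  0.966]]
top [[335.38577005 293.53035836]]
175 173
side [[371.88209508 198.38899499]]
211 78
```

View pics/side2c.png

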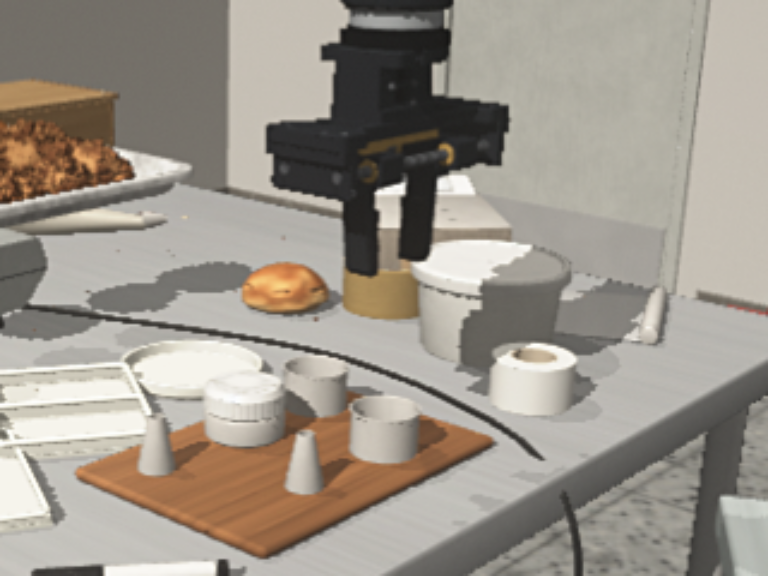

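View pics/top2c.png

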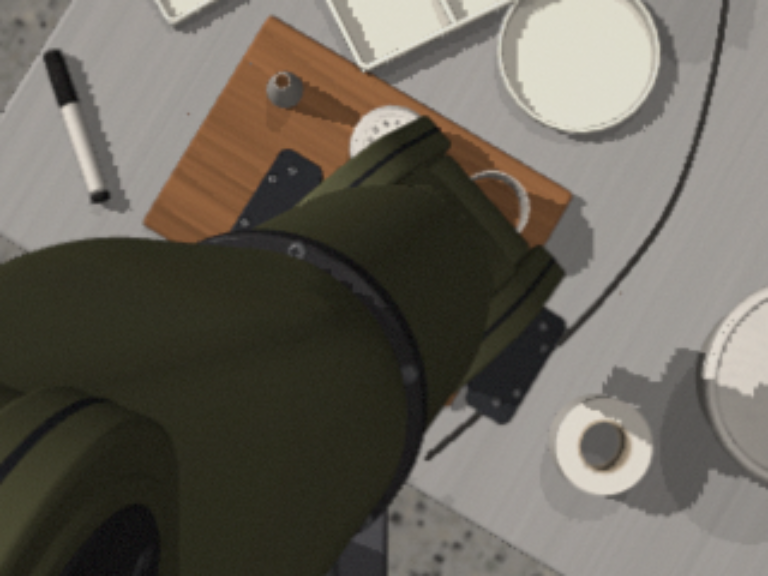

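```bash
python3 - <<'E'
from h import *
im=cv2.imread('pics/w2.png')
cv2.imwrite('pics/w2c.png',cv2.resize(im[200:400,200:450],None,fx=3,fy=3,interpolation=cv2.INTER_CUBIC))
im=cv2.imread('pics/side2.png')
cv2.imwrite('pics/s2c.png',cv2.resize(im[130:290,310:440],None,fx=3.7,fy=3.7,interpolation=cv2.INTER_CUBIC))
p=snapshot('wrist');W=cloud(p);s=get_state();r=yaw();t=np.array(s["tool_pos"])
L=(W-t)@r
for v in (285,290,300,310,330):
    row=L[v];print(v,[(u,(row[u]*1000).round(0).tolist()) for u in (240,255,262,266,380,384,390,405) if np.isfinite(row[u,0])])
E
```

```text
285 [(240, [-30.0, -11.0, -24.0]), (255, [-25.0, -9.0, -20.0]), (262, [-23.0, -9.0, -20.0]), (266, [-44.0, 52.0, 134.0]), (380, [44.0, 52.0, 134.0]), (384, [23.0, -9.0, -19.0]), (390, [25.0, -9.0, -19.0]), (405, [30.0, -11.0, -23.0])]
290 [(240, [-30.0, -9.0, -24.0]), (255, [-25.0, -9.0, -23.0]), (262, [-22.0, -8.0, -22.0]), (266, [-44.0, 56.0, 135.0]), (380, [44.0, 56.0, 134.0]), (384, [22.0, -8.0, -22.0]), (390, [24.0, -9.0, -24.0]), (405, [30.0, -9.0, -23.0])]
300 [(240, [-28.0, -9.0, -33.0]), (255, [-23.0, -9.0, -32.0]), (262, [-23.0, -4.0, -22.0]), (266, [-44.0, 65.0, 135.0]), (380, [44.0, 64.0, 134.0]), (384, [22.0, -5.0, -23.0]), (390, [23.0, -9.0, -33.0]), (405, [28.0, -9.0, -32.0])]
310 [(240, [-27.0, -9.0, -41.0]), (255, [-23.0, -7.0, -37.0]), (262, [-22.0, -1.0, -24.0]), (266, [-45.0, 73.0, 134.0]), (380, [45.0, 73.0, 135.0]), (384, [22.0, -1.0, -24.0]), (390, [22.0, -7.0, -37.0]), (405, [27.0, -9.0, -40.0])]
330 [(240, [-24.0, -9.0, -54.0]), (255, [-23.0, -1.0, -38.0]), (262, [-22.0, 6.0, -26.0]), (266, [-45.0, 91.0, 135.0]), (380, [46.0, 91.0, 135.0]), (384, [22.0, 6.0, -26.0]), (390, [22.0, -1.0, -38.0]), (405, [24.0, -9.0, -54.0])]
```

View pics/w2c.png

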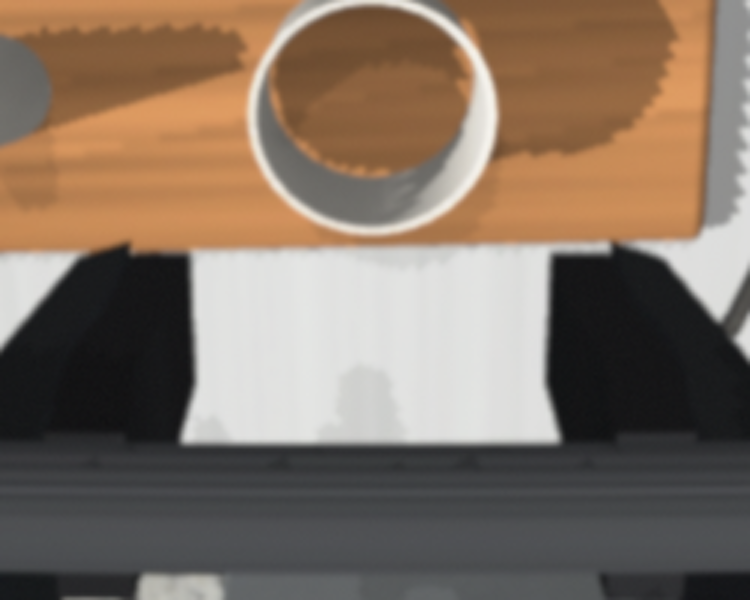

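View pics/s2c.png

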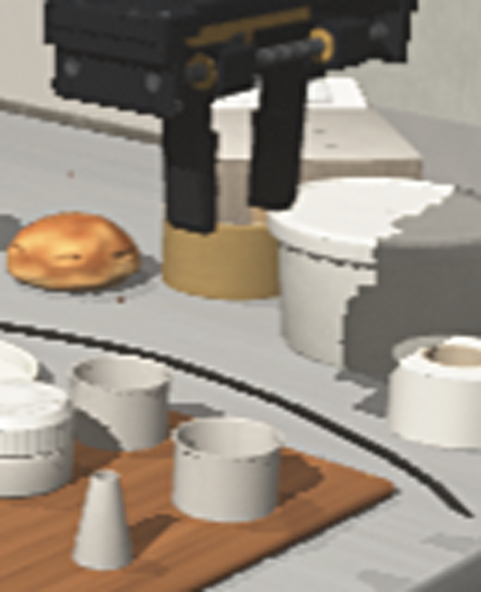

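```bash
python3 - <<'E'
from h import *
import pickle
s=pickle.load(open("side.pkl","rb"))
t=np.array([.176,-.599,.221]);x=np.array([.28,-.96,0])
for dz in(-.008,0,.019): print(dz,proj(s,[t+[0,0,dz]+x*.044,t+[0,0,dz]-x*.044,t+[0,0,dz]+x*.0615,t+[0,0,dz]-x*.0615]).round(1).tolist())
cv2.imwrite('pics/s0c.png',cv2.resize(s["frame"][20:140,440:560,::-1],None,fx=5,fy=5,interpolation=cv2.INTER_CUBIC))
p=pickle.load(open("w.pkl","rb"));W=cloud(p)
from scipy.spatial.transform import Rotation as R
t=np.array([.3904,-.1556,.1102]);r=R.from_quat([-.496,.868,.002,0]).as_matrix();L=(W-t)@r
for v in (284,286,290,300): print(v,[(u,(L[v,u]*1000).round(0).tolist()) for u in (205,220,233,415,420,430)])
E
```

```text
-0.008 [[487.9, 116.5], [501.2, 122.7], [485.5, 115.3], [504.0, 124.0]]
0 [[488.3, 113.0], [501.6, 119.1], [485.8, 111.9], [504.5, 120.4]]
0.019 [[489.2, 104.9], [502.7, 110.4], [486.7, 103.8], [505.5, 111.6]]
284 [(205, [-43.0, -11.0, -22.0]), (220, [-39.0, -9.0, -18.0]), (233, [-34.0, -9.0, -17.0]), (415, [35.0, -9.0, -17.0]), (420, [37.0, -9.0, -18.0]), (430, [40.0, -9.0, -18.0])]
286 [(205, [-42.0, -11.0, -25.0]), (220, [-39.0, -9.0, -19.0]), (233, [-34.0, -8.0, -17.0]), (415, [34.0, -9.0, -21.0]), (420, [36.0, -9.0, -20.0]), (430, [40.0, -9.0, -19.0])]
290 [(205, [-42.0, -10.0, -27.0]), (220, [-37.0, -9.0, -24.0]), (233, [-34.0, -6.0, -17.0]), (415, [34.0, -8.0, -20.0]), (420, [35.0, -9.0, -24.0]), (430, [39.0, -9.0, -23.0])]
300 [(205, [-41.0, -9.0, -33.0]), (220, [-35.0, -9.0, -32.0]), (233, [-34.0, -3.0, -19.0]), (415, [34.0, -5.0, -23.0]), (420, [34.0, -8.0, -30.0]), (430, [37.0, -9.0, -32.0])]
```

View pics/s0c.png

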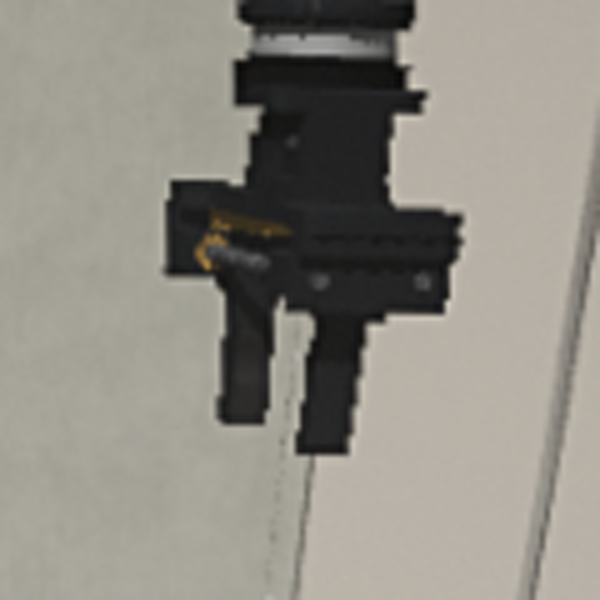

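```bash
cat > kin.py <<'E'
import numpy as np
from scipy.spatial.transform import Rotation as R
from scipy.optimize import least_squares
D=[([1.31878,.690,-.19453,1.56632,.15731,.90248,-.21507],[.17598,-.59903,.2210],[.80064,-.59914,-.00077,-.0005]),
([1.18,.69,.05,1.57,-.04,.88,-.87],[.1763,-.5996,.2218],[-.489,.872,0,0]),
([.25,.66,.06,2.27,-.17,.21,-1.65],[.3888,-.1618,.1124],[-.4900,.8717,0,0]),
([.27,.84,.02,2.27,-.34,.04,-1.49],[.3961,-.1643,.0367],[-.49,.872,.003,-.003]),
([.25,.83,.02,2.28,-.45,.04,-1.40],[.3949,-.1552,.0392],[-.491,.871,.005,-.004]),
([.25,.84,.03,2.28,-.61,.04,-1.23],[.3949,-.1555,.0344],[-.491,.871,.006,-.005]),
([.08,.64,.30,2.23,-.54,.35,-1.28],[.3972,-.1561,.1351],[-.492,.871,.005,-.004])]
def rz(a):return R.from_rotvec([0,0,a]).as_matrix()
def ry(a):return R.from_rotvec([0,a,0]).as_matrix()
def fk(q,P):
    b,H,a1,L1,e,L2,f,L3,w,c=P
    M=rz(b+q[0]);p=M@[a1,0,H]
    M=M@ry(q[1])@rz(q[2]);p=p+M@[e,0,L1]
    M=M@ry(q[3])@rz(q[4]);p=p+M@[f,0,L2]
    M=M@ry(q[5])@rz(q[6]);p=p+M@[w,0,L3]
    return p,M@rz(c)
def res(P,sg=1):
    o=[]
    for q,p,r in D:
        x,M=fk(q,P);o+=list((x-p)*10);o+=list(R.from_matrix(M.T@R.from_quat(r).as_matrix()).as_rotvec())
    return np.array(list(o)+list(.003*(np.array(P)-P0)))
best=None
for b in np.arange(-3,3.1,.75):
  for c in np.arange(-3,3.1,1.5):
    P0=np.array([b,.3,0,.42,0,.4,0,.25,0,c])
    s=least_squares(res,P0)
    if best is None or s.cost<best.cost:best=s
E
python3 - <<'E'
from kin import *
import kin
print(best.cost,best.x.round(4))
for q,p,r in D:
    x,M=fk(q,best.x);print((x-p).round(4),np.round(R.from_matrix(M.T@R.from_quat(r).as_matrix()).as_rotvec(),3))
np.save("P.npy",best.x)
E
```

```text
3.6773210438087576 [-2.8132  5.0288 -0.235   0.8412 -0.6166  0.6317  0.0763  5.3632 -0.3917
 -1.962 ]
[-0.13   -0.0488  0.0255] [-1.000e-03  0.000e+00 -1.423e+00]
[0.1097 0.0701 0.0253] [-0.002 -0.002  0.241]
[ 0.0017 -0.014  -0.0383] [ 0.001 -0.005  0.238]
[-0.0223 -0.0119  0.0166] [-0.013  0.006  0.238]
[-0.0382  0.0014  0.0145] [-0.013  0.006  0.235]
[-0.019   0.0162  0.019 ] [-0.021  0.011  0.232]
[ 0.0103  0.0558 -0.0627] [-0.018  0.009  0.238]
```

```bash
python3 - <<'E'
import re
t=open('kin.py').read()
t=t.split("best=None")[0].replace("def fk(q,P):","SG=np.ones(7)\ndef fk(q,P):\n    q=np.array(q)*SG")
open('kin.py','w').write(t)
E
python3 - <<'E'
import kin,itertools
from kin import *
out=[]
for s in itertools.product([1,-1],repeat=4):
    kin.SG=np.array([s[0],1,s[1],1,s[2],1,s[3]])
    for b in (-1.5,0,1.5,3):
      for c in (-3,-1.5,0,1.5):
        kin.P0=np.array([b,.3,0,.42,0,.4,0,.25,0,c])
        r=least_squares(res,kin.P0);out.append((r.cost,s,r.x))
out.sort(key=lambda o:o[0])
for o in out[:4]:print(o[0],o[1],o[2].round(3))
o=out[0];kin.SG=np.array([o[1][0],1,o[1][1],1,o[1][2],1,o[1][3]])
for q,p,r in D:
    x,M=fk(q,o[2]);print((x-p).round(4),np.round(R.from_matrix(M.T@R.from_quat(r).as_matrix()).as_rotvec(),3))
np.savez("P.npz",P=o[2],SG=kin.SG)
E
```

```text
0.004978456363229204 (-1, -1, -1, -1) [-0.07   0.184  0.009  0.535  0.008  0.327 -0.011  0.173 -0.012 -3.209]
0.00498764103007116 (-1, -1, -1, -1) [-0.07   0.184  0.009  0.535  0.008  0.327 -0.011  0.173 -0.012 -3.209]
0.004989411582478113 (-1, -1, -1, -1) [-0.07   0.184  0.009  0.535  0.008  0.327 -0.011  0.173 -0.012  3.074]
0.00498952169190283 (-1, -1, -1, -1) [-0.07   0.184  0.009  0.535  0.008  0.327 -0.011  0.173 -0.012 -3.209]
[ 0.0026 -0.001   0.0033] [-0.    -0.    -0.002]
[-0.0054  0.0004 -0.0023] [-0.001 -0.002  0.003]
[ 0.0006  0.0019 -0.0002] [-0.006 -0.001  0.002]
[ 0.0019  0.0019 -0.0004] [-0.003 -0.     0.002]
[0.0025 0.0018 0.0011] [-0.008  0.004 -0.001]
[-0.0006 -0.0015  0.0019] [-0.005  0.001  0.003]
[-0.0021 -0.0004 -0.0034] [-0.003  0.    -0.007]
```

```bash
python3 - <<'E'
import kin
from kin import *
d=np.load("P.npz");kin.SG=d["SG"];P=d["P"]
lo=np.array([-3.01,-.46,-1.47,.13,-1,.04,-2.66]);hi=np.array([3.01,2.08,1.51,2.56,4.14,2.09,2.66])
rng=np.random.default_rng(0)
def ik(pos,psi,n=25,near=None):
    T=R.from_rotvec([0,0,np.radians(psi)])*R.from_rotvec([np.pi,0,0])
    def f(q):
        x,M=fk(q,P);return np.r_[(x-pos)*5,(R.from_matrix(M.T)*T).as_rotvec()]
    S=[]
    for i in range(n):
        r=least_squares(f,rng.uniform(lo,hi)*.999 if near is None else np.clip(near,lo+.001,hi-.001),bounds=(lo,hi))
        if r.cost<1e-5:S.append(r.x)
    return S
for (x,y) in [(.393,-.1554),(.407,-.161),(.416,-.1645)]:
  for z in (.0,.012):
    for psi in (-121,-75,59,-21.6,-30):
        S=ik(np.array([x,y,z]),psi)
        print(x,z,psi,len(S),[s.round(2).tolist() for s in S[:3]])
E
```

```text
Still running in the background as job /tmp/bash_jobs.1000/d14b308ca4f5 (pid 938). You'll get a notice when it ends.
```

```bash
cat /tmp/bash_jobs.1000/d14b308ca4f5/std*; nproc
```

```text
4
```

```bash
kill -- -$(cat /tmp/bash_jobs.1000/d14b308ca4f5/pid); export OMP_NUM_THREADS=1 OPENBLAS_NUM_THREADS=1; cat > ik.py <<'E'
import kin
from kin import *
d=np.load("P.npz");kin.SG=d["SG"];P=d["P"]
lo=np.array([-3.01,-.46,-1.47,.13,-1,.04,-2.66]);hi=np.array([3.01,2.08,1.51,2.56,4.14,2.09,2.66])
rng=np.random.default_rng(0)
def ik(pos,psi,n=12):
    T=R.from_rotvec([0,0,np.radians(psi)])*R.from_rotvec([np.pi,0,0])
    def f(q):
        x,M=fk(q,P);return np.r_[(x-pos)*5,(R.from_matrix(M.T)*T).as_rotvec()]
    S=[]
    for i in range(n):
        q0=rng.uniform(lo,hi);q0[:4]=[.25+rng.uniform(-.6,.6),.8,rng.uniform(-.8,.8),2.2];q0[5]=.3
        r=least_squares(f,q0,bounds=(lo,hi),max_nfev=50)
        if r.cost<1e-5:S.append(r.x)
    return S
E
timeout 300 python3 -u - <<'E'
from ik import *
for (x,y) in [(.393,-.1554),(.407,-.161),(.416,-.1645)]:
  for z in (.0,.012):
    for psi in (-121,-75,59,-21.6):
        S=ik(np.array([x,y,z]),psi)
        print(x,z,psi,len(S),[s.round(2).tolist() for s in S[:3]])
E
```

```text
0.393 0.0 -121 5 [[0.22, 0.93, 0.06, 2.25, 4.14, 0.06, 0.29], [0.32, 0.93, -0.04, 2.24, 2.35, 0.04, 2.12], [0.33, 0.93, -0.06, 2.25, 2.24, 0.06, 2.24]]
0.393 0.0 -75 5 [[0.25, 0.93, 0.04, 2.27, 3.68, 0.06, 1.56], [0.92, 1.42, -1.29, 2.29, 1.64, 1.26, -2.66], [0.92, 1.44, -1.32, 2.29, 1.64, 1.29, -2.66]]
0.393 0.0 59 3 [[0.31, 0.93, 0.02, 2.25, 3.58, 0.04, -2.22], [0.51, 0.95, -0.25, 2.27, 1.85, 0.21, -0.46], [0.52, 0.95, -0.26, 2.27, 1.86, 0.22, -0.48]]
0.393 0.0 -21.6 4 [[0.35, 0.93, -0.05, 2.28, 2.6, 0.08, -2.65], [0.35, 0.93, -0.05, 2.28, 2.6, 0.08, -2.66], [0.35, 0.93, -0.05, 2.28, 2.6, 0.08, -2.66]]
0.393 0.012 -121 4 [[0.33, 0.9, -0.05, 2.26, 1.93, 0.04, 2.55], [0.35, 0.9, -0.08, 2.26, 1.82, 0.07, 2.66], [0.35, 0.9, -0.08, 2.26, 1.83, 0.06, 2.65]]
0.393 0.012 -75 8 [[0.86, 1.22, -1.05, 2.29, 1.63, 0.95, -2.66], [0.88, 1.28, -1.14, 2.29, 1.62, 1.06, -2.66], [0.88, 1.27, -1.14, 2.29, 1.62, 1.05, -2.66]]
0.393 0.012 59 2 [[0.43, 0.9, -0.12, 2.27, 1.91, 0.1, -0.52], [0.29, 0.9, 0.04, 2.27, 4.01, 0.04, -2.66]]
0.393 0.012 -21.6 7 [[0.36, 0.9, -0.06, 2.29, 2.38, 0.06, -2.44], [0.36, 
[... 1214 characters left out ...]
1.58, 0.39, -0.18], [0.39, 0.93, -0.06, 2.21, 1.48, 0.05, -0.09]]
0.416 0.0 -21.6 5 [[0.45, 0.94, -0.2, 2.23, 1.7, 0.16, -1.74], [0.37, 0.93, -0.07, 2.23, 1.82, 0.05, -1.87], [0.36, 0.93, -0.05, 2.23, 1.85, 0.04, -1.89]]
0.416 0.012 -121 7 [[0.24, 0.9, 0.04, 2.21, -0.8, 0.04, -1.04], [0.33, 0.9, -0.04, 2.21, 0.85, 0.05, -2.66], [0.24, 0.9, 0.04, 2.21, -0.79, 0.04, -1.06]]
0.416 0.012 -75 1 [[0.53, 0.94, -0.36, 2.22, 1.49, 0.29, -2.49]]
0.416 0.012 59 4 [[0.41, 0.9, -0.08, 2.22, 1.2, 0.07, 0.18], [0.45, 0.91, -0.16, 2.21, 1.37, 0.13, 0.02], [0.38, 0.9, -0.05, 2.22, 1.07, 0.04, 0.32]]
0.416 0.012 -21.6 2 [[0.37, 0.9, -0.06, 2.24, 1.49, 0.05, -1.54], [0.36, 0.9, -0.05, 2.24, 1.48, 0.04, -1.53]]
```

```bash
for i in 1 2 3; do python3 -m creep '[{"hand":0.068,"slide":[0,0,0],"turn":-10.6},{"hand":0.068,"slide":[0,0,0],"turn":-10.6},{"hand":0.068,"slide":[0,0,0],"turn":-10.6},{"hand":0.068,"slide":[0,0,0],"turn":-10.6},{"hand":0.068,"slide":[0,0,0],"turn":-10.6}]'; done
python3 -m creep '[{"hand":0.068,"slide":[0,0,0],"turn":-10.5},{"hand":0.068,"slide":[0,0,0],"turn":-10.5},{"hand":0.068,"slide":[0,0,0],"turn":0}]'
python3 -c "
from h import *
to(.393,-.1554,.07,59)"
```

```text
clock: 6.45
tool_pos: [0.396, -0.1558, 0.1335]
eef_rot: [0.83, -0.558, -0.009, 0.002]
contact_force: [-0.4, -0.2, 0.7]
opening: 0.772
clock: 7.08
tool_pos: [0.396, -0.1558, 0.1335]
eef_rot: [0.992, -0.129, -0.009, -0.002]
contact_force: [0.4, -0.3, 0.0]
opening: 0.774
clock: 7.7
tool_pos: [0.396, -0.1558, 0.1335]
eef_rot: [0.945, 0.327, -0.007, -0.006]
contact_force: [0.1, -0.8, -0.2]
opening: 0.77
clock: 8.07
tool_pos: [0.396, -0.1558, 0.1336]
eef_rot: [0.871, 0.49, -0.005, -0.008]
contact_force: [-0.2, -1.2, -0.7]
opening: 0.773
t 8.07 pos [ 0.396  -0.1558  0.1336] yaw 58.7 q [ 0.57  0.65 -0.48  2.21  0.68  0.45  0.58] op 68.0 F [-0.2 -1.2 -0.7] tilt [-0.0166  0.008 ]
slide total (mm) [-1.1 -1.6 63.6] world d [ -3.    0.4 -63.6] turn -0.3
```

```bash
python3 -m creep '[{"hand":0.07,"slide":[-0.001,-0.001,0.02],"turn":0},{"hand":0.07,"slide":[0,0,0.02],"turn":0},{"hand":0.07,"slide":[0,0,0.02],"turn":0},{"hand":0.07,"slide":[0,0,0.02],"turn":0},{"hand":0.07,"slide":[0,0,0],"turn":0}]'
python3 -c "
from h import *
to(.393,-.1554,.001,59)"
```

```text
clock: 8.7
tool_pos: [0.393, -0.1554, 0.0532]
eef_rot: [0.871, 0.491, -0.007, -0.007]
contact_force: [-0.2, -0.3, 0.5]
opening: 0.797
t 8.7 pos [ 0.393  -0.1554  0.0532] yaw 58.8 q [ 0.38  0.8  -0.18  2.27  0.9   0.16  0.38] op 70.2 F [-0.2 -0.3  0.5] tilt [-0.0186  0.0061]
slide total (mm) [ 0.3  1.  52.2] world d [ -0.    0.  -52.2] turn -0.2
```

```bash
python3 -m creep '[{"hand":0.07,"slide":[0,0,0.012],"turn":0},{"hand":0.07,"slide":[0,0,0.012],"turn":0},{"hand":0.07,"slide":[0,0,0.012],"turn":0},{"hand":0.07,"slide":[0,0,0.012],"turn":0},{"hand":0.07,"slide":[0,0,0],"turn":0}]'
python3 -c "
from h import *
to(.393,-.1554,.001,59)"
```

```text
clock: 9.32
tool_pos: [0.3926, -0.1561, 0.0127]
eef_rot: [0.871, 0.491, -0.008, -0.009]
contact_force: [0.0, -0.2, -0.4]
opening: 0.798
t 9.32 pos [ 0.3926 -0.1561  0.0127] yaw 58.8 q [ 0.35  0.89 -0.13  2.28  1.55  0.1  -0.25] op 70.3 F [ 0.  -0.2 -0.4] tilt [-0.0223  0.0076]
slide total (mm) [ 0.9  0.2 11.7] world d [  0.4   0.7 -11.7] turn -0.2
```

```bash
python3 -m creep '[{"hand":0.07,"slide":[0.001,0,0.006],"turn":0},{"hand":0.07,"slide":[0,0,0.003],"turn":0},{"hand":0.07,"slide":[0,0,0],"turn":0}]'
python3 -c "
from h import *
to(.393,-.1554,.001,59)"
python3 -m creep '[{"hand":0.045,"slide":[0,0,0],"turn":0},{"hand":0.045,"slide":[0,0,0],"turn":0},{"hand":0.045,"slide":[0,0,0],"turn":0},{"hand":0.045,"slide":[0,0,0],"turn":0},{"hand":0.045,"slide":[0,0,0],"turn":0}]' 20
python3 -c "
from h import *
to(.393,-.1554,.001,59)"
```

```text
clock: 9.7
tool_pos: [0.3926, -0.1552, 0.0038]
eef_rot: [0.871, 0.491, -0.008, -0.009]
contact_force: [-0.2, -0.2, -0.3]
opening: 0.795
t 9.7 pos [ 0.3926 -0.1552  0.0038] yaw 58.8 q [ 0.39  0.91 -0.2   2.27  1.65  0.16 -0.36] op 69.9 F [-0.2 -0.2 -0.3] tilt [-0.0231  0.0071]
slide total (mm) [0.1 0.5 2.8] world d [ 0.4 -0.2 -2.8] turn -0.2
clock: 10.32
tool_pos: [0.3927, -0.155, 0.0037]
eef_rot: [0.871, 0.492, -0.008, -0.009]
contact_force: [-0.1, -0.5, 4.4]
opening: 0.575
t 10.32 pos [ 0.3927 -0.155   0.0037] yaw 58.9 q [ 0.39  0.91 -0.2   2.27  1.65  0.16 -0.36] op 50.6 F [-0.1 -0.5  4.4] tilt [-0.0229  0.0068]
slide total (mm) [-0.1  0.5  2.7] world d [ 0.3 -0.4 -2.7] turn -0.1
```

```bash
python3 -m creep '[{"hand":0.045,"slide":[0,0,-0.01],"turn":0},{"hand":0.045,"slide":[0,0,-0.03],"turn":0},{"hand":0.045,"slide":[0,0,-0.03],"turn":0},{"hand":0.045,"slide":[0,0,-0.03],"turn":0},{"hand":0.045,"slide":[0,0,0],"turn":0}]'
python3 -c "
from h import *
to(.659,-.2195,.09,59)"
python3 - <<'E'
from h import *
p=snapshot('side');cv2.imwrite('pics/s3.png',p['frame'][100:340,200:520,::-1].repeat(2,0).repeat(2,1))
E
```

```text
clock: 10.95
tool_pos: [0.3977, -0.1575, 0.0968]
eef_rot: [0.871, 0.49, -0.005, -0.004]
contact_force: [0.1, -0.8, -0.3]
opening: 0.576
t 10.95 pos [ 0.3977 -0.1575  0.0968] yaw 58.7 q [ 0.58  0.73 -0.51  2.23  0.94  0.42  0.32] op 50.7 F [ 0.1 -0.8 -0.3] tilt [-0.0134  0.0019]
slide total (mm) [ 82.7 255.6   3.2] world d [261.3 -62.   -6.8] turn -0.3
```

View pics/s3.png

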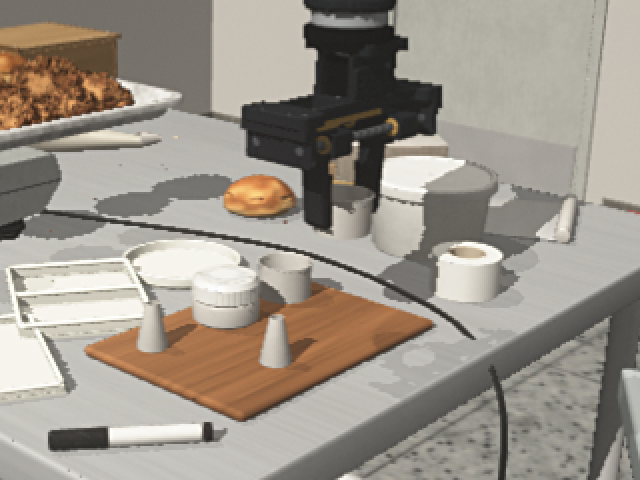

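```bash
python3 -m creep '[{"hand":0.045,"slide":[0.016,0.05,0],"turn":0},{"hand":0.045,"slide":[0.017,0.051,0],"turn":0},{"hand":0.045,"slide":[0.017,0.051,0],"turn":0},{"hand":0.045,"slide":[0.017,0.052,0],"turn":0},{"hand":0.045,"slide":[0.016,0.051,0],"turn":0}]'
python3 -m creep '[{"hand":0.045,"slide":[0,0,0],"turn":0}]'
python3 - <<'E'
from h import *
to(.659,-.2195,-.003,59)
p=snapshot('wrist');cv2.imwrite('pics/w3.png',p['frame'][:,:,::-1])
import pickle;pickle.dump(p,open('w.pkl','wb'))
E
```

```text
clock: 11.62
tool_pos: [0.6586, -0.2188, 0.0886]
eef_rot: [0.871, 0.491, -0.008, -0.005]
contact_force: [1.2, -1.3, -1.0]
opening: 0.575
clock: 11.75
tool_pos: [0.6606, -0.2185, 0.0884]
eef_rot: [0.872, 0.49, -0.006, -0.004]
contact_force: [-0.7, 0.3, -0.4]
opening: 0.577
t 11.75 pos [ 0.6606 -0.2185  0.0884] yaw 58.7 q [ 0.56  1.02 -0.66  1.4   0.69  0.98  0.76] op 50.8 F [-0.7  0.3 -0.4] tilt [-0.0153  0.0012]
slide total (mm) [-1.   0.4 91.4] world d [ -1.6  -1.  -91.4] turn -0.3
```

View pics/w3.png

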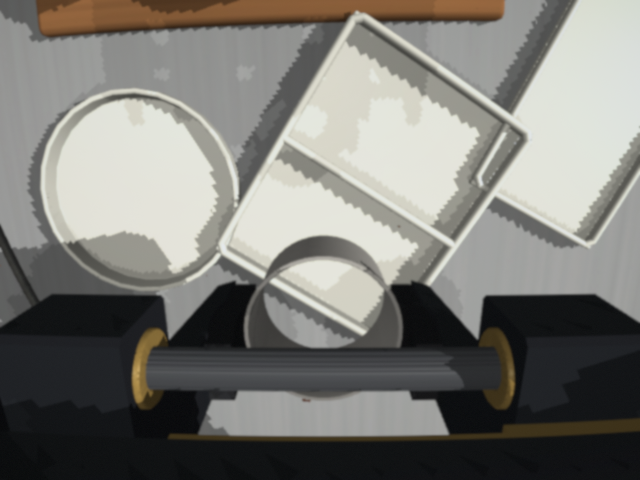

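```bash
python3 - <<'E'
from h import *
import pickle
p=pickle.load(open("w.pkl","rb"))
for n,c,z in [("c1",(360,13),.014),("c2",(526,135),.014),("c4",(220,248),.014),("part a",(288,138),.014),("part b",(453,244),.014),("dish",(140,189),.013),("mk corner",(590,243),.009)]:
    print(n,onz(p,c,z).round(4))
C=np.array([.648,-.182]);a=np.radians(-62.5);x=np.array([np.cos(a),np.sin(a)]);y=np.array([-x[1],x[0]])
for i,j in [(1,1),(1,-1),(-1,-1),(-1,1)]:print((C+.078*i*x+.061*j*y).round(4))
E
```

```text
c1 [ 0.562  -0.1362  0.014 ]
c2 [ 0.6656 -0.0868  0.014 ]
c4 [ 0.6309 -0.2734  0.014 ]
part a [ 0.5977 -0.2039  0.014 ]
part b [ 0.7011 -0.1524  0.014 ]
dish [ 0.5765 -0.2943  0.013 ]
mk corner [ 0.7479 -0.0764  0.009 ]
[ 0.7381 -0.223 ]
[ 0.6299 -0.2794]
[ 0.5579 -0.141 ]
[ 0.6661 -0.0846]
```

```bash
python3 -m creep '[{"hand":0.045,"slide":[-0.001,0,0.03],"turn":0},{"hand":0.045,"slide":[0,0,0.03],"turn":0},{"hand":0.045,"slide":[0,0,0.02],"turn":0},{"hand":0.045,"slide":[0,0,0.006],"turn":0},{"hand":0.045,"slide":[0,0,0],"turn":0}]'
python3 -c "
from h import *
to(.659,-.2195,-.003,59)"
```

```text
clock: 12.42
tool_pos: [0.6558, -0.2187, 0.0051]
eef_rot: [0.871, 0.491, -0.007, -0.005]
contact_force: [-0.2, 0.5, 0.4]
opening: 0.575
t 12.43 pos [ 0.6558 -0.2187  0.0051] yaw 58.8 q [ 0.54  1.12 -0.61  1.43  0.76  0.85  0.71] op 50.6 F [-0.2  0.5  0.4] tilt [-0.0169  0.0021]
slide total (mm) [1.  3.3 8.1] world d [ 3.2 -0.8 -8.1] turn -0.2
```

```bash
python3 -m creep '[{"hand":0.045,"slide":[0.0,0.001,0.004],"turn":0},{"hand":0.045,"slide":[0,0,0.003],"turn":0},{"hand":0.045,"slide":[0,0,0],"turn":0}]'
python3 -m creep '[{"hand":0.045,"slide":[0,0,0.001],"turn":0},{"hand":0.045,"slide":[0,0,0],"turn":0}]'
```

```text
clock: 12.8
tool_pos: [0.6566, -0.2195, -0.0019]
eef_rot: [0.871, 0.491, -0.007, -0.005]
contact_force: [0.4, -0.1, -0.7]
opening: 0.575
clock: 13.05
tool_pos: [0.6567, -0.2194, -0.0029]
eef_rot: [0.871, 0.491, -0.007, -0.005]
contact_force: [-0.1, -0.5, -1.1]
opening: 0.575
```

```bash
python3 -m creep '[{"hand":0.045,"slide":[0,0,0.001],"turn":0},{"hand":0.045,"slide":[0,0,0],"turn":0}]'
python3 -m creep '[{"hand":0.045,"slide":[0,0,0.001],"turn":0},{"hand":0.045,"slide":[0,0,0],"turn":0}]'
```

```text
clock: 13.3
tool_pos: [0.6569, -0.2195, -0.0031]
eef_rot: [0.871, 0.491, -0.007, -0.005]
contact_force: [-1.2, 0.2, 4.6]
opening: 0.573
clock: 13.55
tool_pos: [0.6569, -0.2195, -0.0032]
eef_rot: [0.871, 0.491, -0.007, -0.005]
contact_force: [-3.4, 0.9, 10.7]
opening: 0.576
```

Floor contact. Release and rise.

```bash
python3 -m creep '[{"hand":0.066,"slide":[0,0,-0.001],"turn":0},{"hand":0.066,"slide":[0,0,0],"turn":0},{"hand":0.066,"slide":[0,0,0],"turn":0}]'
python3 -m creep '[{"hand":0.066,"slide":[0,0,-0.02],"turn":0},{"hand":0.066,"slide":[0,0,-0.03],"turn":0},{"hand":0.066,"slide":[0,0,-0.03],"turn":0},{"hand":0.066,"slide":[0,0,-0.02],"turn":0},{"hand":0.066,"slide":[0,0,0],"turn":0}]'
python3 - <<'E'
from h import *
to(.4577,-.2317,.10,105)
p=snapshot('wrist');cv2.imwrite('pics/w4.png',p['frame'][:,:,::-1])
E
```

```text
clock: 13.92
tool_pos: [0.6565, -0.2193, -0.0043]
eef_rot: [0.871, 0.491, -0.007, -0.005]
contact_force: [-0.6, 0.2, 0.5]
opening: 0.751
clock: 14.55
tool_pos: [0.6596, -0.2196, 0.0983]
eef_rot: [0.871, 0.491, -0.005, -0.004]
contact_force: [-1.0, 0.6, -0.2]
opening: 0.751
t 14.55 pos [ 0.6596 -0.2196  0.0983] yaw 58.8 q [ 0.57  1.01 -0.67  1.4   0.68  0.99  0.77] op 66.0 F [-1.   0.6 -0.2] tilt [-0.0131  0.0014]
slide total (mm) [-114.9 -166.5    0.9] world d [-201.9  -12.1    1.7] turn -46.2
```

View pics/w4.png

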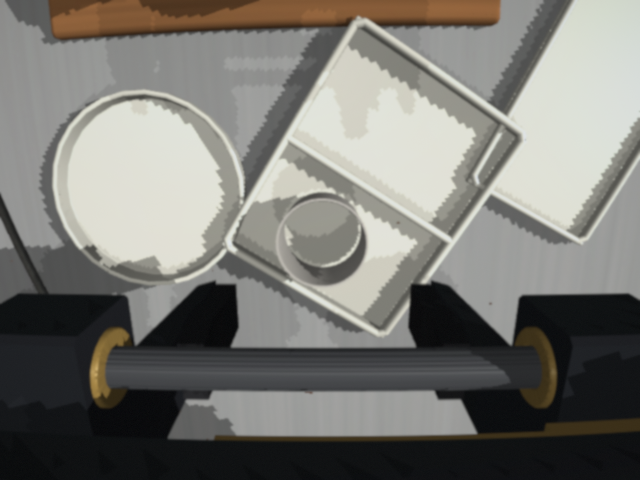

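```bash
python3 -m creep '[{"hand":0.068,"slide":[-0.029,-0.042,0],"turn":0},{"hand":0.068,"slide":[-0.029,-0.042,0],"turn":0},{"hand":0.068,"slide":[-0.029,-0.041,0],"turn":0},{"hand":0.068,"slide":[-0.028,-0.041,0],"turn":0}]'
python3 -m creep '[{"hand":0.068,"slide":[0,0,0],"turn":8.8},{"hand":0.068,"slide":[0,0,0],"turn":8.8},{"hand":0.068,"slide":[0,0,0],"turn":8.8},{"hand":0.068,"slide":[0,0,0],"turn":8.8},{"hand":0.068,"slide":[0,0,0],"turn":8.8}]'
python3 -m creep '[{"hand":0.068,"slide":[0,0,0],"turn":0}]'
python3 - <<'E'
from h import *
to(.4577,-.2317,.004,15)
p=snapshot('wrist');cv2.imwrite('pics/w5.png',p['frame'][:,:,::-1])
import pickle;pickle.dump(p,open('w.pkl','wb'))
E
```

```text
clock: 15.1
tool_pos: [0.454, -0.232, 0.0984]
eef_rot: [0.871, 0.491, -0.008, -0.006]
contact_force: [0.3, -0.7, -0.0]
opening: 0.772
clock: 15.72
tool_pos: [0.4558, -0.2318, 0.0983]
eef_rot: [0.992, 0.126, -0.009, -0.003]
contact_force: [0.4, -0.3, 0.4]
opening: 0.772
clock: 15.85
tool_pos: [0.456, -0.2318, 0.0986]
eef_rot: [0.991, 0.13, -0.009, -0.002]
contact_force: [-0.8, -0.1, 0.3]
opening: 0.77
t 15.85 pos [ 0.456  -0.2318  0.0986] yaw 14.9 q [ 0.63  0.77 -0.42  1.99  0.61  0.53  0.04] op 67.7 F [-0.8 -0.1  0.3] tilt [-0.0188  0.0023]
slide total (mm) [ 3.3  1.  94.5] world d [  1.7   0.1 -94.6] turn -0.1
```

View pics/w5.png

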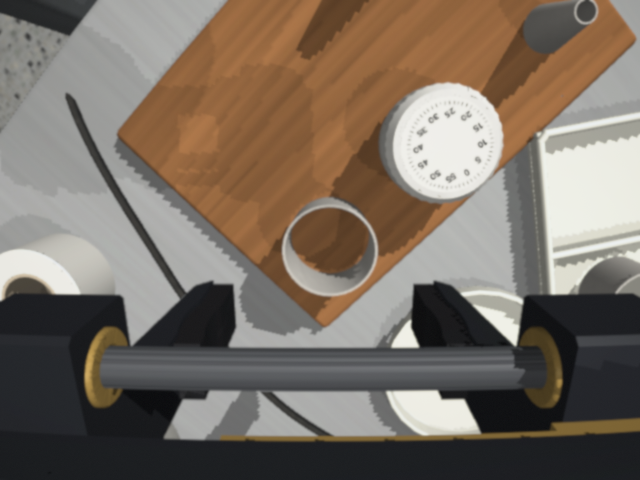

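```bash
python3 - <<'E'
from h import *
import pickle
p=pickle.load(open("w.pkl","rb"))
for n,c,z in [("cut2",(330,247),.044),("timer",(443,142),.052),("noz1",(586,11),.05)]: print(n,onz(p,c,z).round(4))
E
python3 -m creep '[{"hand":0.07,"slide":[0.003,0.001,0.03],"turn":0},{"hand":0.07,"slide":[0,0,0.03],"turn":0},{"hand":0.07,"slide":[0,0,0.01],"turn":0},{"hand":0.07,"slide":[0,0,0],"turn":0}]'
python3 -c "
from h import *
to(.458,-.232,.001)"
```

```text
cut2 [ 0.458  -0.2282  0.044 ]
timer [ 0.4974 -0.1589  0.052 ]
noz1 [ 0.5459 -0.0799  0.05  ]
clock: 16.4
tool_pos: [0.4583, -0.2318, 0.0289]
eef_rot: [0.992, 0.13, -0.009, -0.002]
contact_force: [-0.5, 0.2, 0.8]
opening: 0.791
t 16.4 pos [ 0.4583 -0.2318  0.0289] yaw 14.9 q [ 0.56  0.89 -0.3   2.01  0.71  0.37 -0.05] op 69.6 F [-0.5  0.2  0.8] tilt [-0.018   0.0027]
slide total (mm) [ 0.1  0.3 27.9] world d [ -0.3  -0.2 -27.9] turn None
```

```bash
python3 -m creep '[{"hand":0.07,"slide":[0.0,-0.001,0.015],"turn":0},{"hand":0.07,"slide":[0,0,0.01],"turn":0},{"hand":0.07,"slide":[0,0,0.0],"turn":0}]'
python3 -m creep '[{"hand":0.045,"slide":[0,0,0],"turn":0},{"hand":0.045,"slide":[0,0,0],"turn":0},{"hand":0.045,"slide":[0,0,0],"turn":0},{"hand":0.045,"slide":[0,0,0],"turn":0},{"hand":0.045,"slide":[0,0,0],"turn":0}]' 20
python3 -m creep '[{"hand":0.045,"slide":[0,0,-0.01],"turn":0},{"hand":0.045,"slide":[0,0,-0.03],"turn":0},{"hand":0.045,"slide":[0,0,-0.03],"turn":0},{"hand":0.045,"slide":[0,0,-0.03],"turn":0},{"hand":0.045,"slide":[0,0,0],"turn":0}]'
python3 -c "
from h import *
to(.6314,-.146,.09,15)"
```

```text
clock: 16.77
tool_pos: [0.458, -0.231, 0.0044]
eef_rot: [0.992, 0.129, -0.008, -0.002]
contact_force: [-0.5, -0.7, 0.6]
opening: 0.796
clock: 17.4
tool_pos: [0.4584, -0.2312, 0.0048]
eef_rot: [0.992, 0.129, -0.008, -0.002]
contact_force: [-0.4, 0.4, 5.0]
opening: 0.571
clock: 18.02
tool_pos: [0.4609, -0.2317, 0.1064]
eef_rot: [0.992, 0.129, -0.006, -0.001]
contact_force: [-0.8, 0.0, -0.8]
opening: 0.577
t 18.02 pos [ 0.4609 -0.2317  0.1064] yaw 14.8 q [ 0.64  0.76 -0.44  1.97  0.6   0.55  0.03] op 50.8 F [-0.8  0.  -0.8] tilt [-0.0129  0.0009]
slide total (mm) [186.9 -39.3  14.2] world d [170.5  85.7 -16.4] turn -0.2
```

```bash
python3 -m creep '[{"hand":0.045,"slide":[0.047,-0.01,0],"turn":0},{"hand":0.045,"slide":[0.047,-0.01,0],"turn":0},{"hand":0.045,"slide":[0.047,-0.01,0],"turn":0},{"hand":0.046,"slide":[0.046,-0.009,0],"turn":0},{"hand":0.045,"slide":[0,0,0],"turn":0}]'
python3 -c "
from h import *
to(.6314,-.146,.003,15)"
python3 -m creep '[{"hand":0.045,"slide":[0.001,0,0.03],"turn":0},{"hand":0.045,"slide":[0,0,0.03],"turn":0},{"hand":0.045,"slide":[0,0,0.03],"turn":0},{"hand":0.045,"slide":[0,0,0.009],"turn":0},{"hand":0.045,"slide":[0,0,0],"turn":0}]'
python3 -c "
from h import *
to(.6314,-.146,-.002,15)"
```

```text
clock: 18.65
tool_pos: [0.6331, -0.1416, 0.1005]
eef_rot: [0.991, 0.131, -0.007, -0.004]
contact_force: [-0.2, -0.2, -0.5]
opening: 0.579
t 18.65 pos [ 0.6331 -0.1416  0.1005] yaw 15.1 q [ 0.39  0.91 -0.47  1.56  0.51  0.81 -0.02] op 51.0 F [-0.2 -0.2 -0.5] tilt [-0.0149  0.0051]
slide total (mm) [-1.5  4.6 97.5] world d [ -1.7  -4.4 -97.5] turn 0.1
clock: 19.27
tool_pos: [0.6288, -0.1457, 0.0022]
eef_rot: [0.992, 0.129, -0.009, -0.002]
contact_force: [0.4, -0.2, 0.1]
opening: 0.578
t 19.27 pos [ 0.6288 -0.1457  0.0022] yaw 14.8 q [ 0.36  1.04 -0.4   1.59  0.59  0.65 -0.08] op 50.8 F [ 0.4 -0.2  0.1] tilt [-0.0186  0.0019]
slide total (mm) [2.5 1.  4.1] world d [ 2.6 -0.3 -4.2] turn -0.2
```

Good position; lower to contact.

```bash
python3 -m creep '[{"hand":0.045,"slide":[0.001,0,0.003],"turn":0},{"hand":0.045,"slide":[0,0,0],"turn":0}]'
python3 -m creep '[{"hand":0.045,"slide":[0,0,0.001],"turn":0},{"hand":0.045,"slide":[0,0,0],"turn":0}]'
python3 -m creep '[{"hand":0.045,"slide":[0,0,0.001],"turn":0},{"hand":0.045,"slide":[0,0,0],"turn":0}]'
```

```text
clock: 19.52
tool_pos: [0.6314, -0.1451, 0.0005]
eef_rot: [0.992, 0.129, -0.007, -0.002]
contact_force: [0.0, -0.5, -0.5]
opening: 0.578
clock: 19.77
tool_pos: [0.6309, -0.1451, -0.0011]
eef_rot: [0.992, 0.129, -0.008, -0.002]
contact_force: [0.2, -0.3, -0.4]
opening: 0.577
clock: 20.02
tool_pos: [0.6309, -0.145, -0.0021]
eef_rot: [0.992, 0.129, -0.008, -0.002]
contact_force: [-0.1, 0.1, 2.8]
opening: 0.578
```

Contact. Release, rise.

```bash
python3 -m creep '[{"hand":0.045,"slide":[0,0,0.0005],"turn":0},{"hand":0.066,"slide":[0,0,0],"turn":0},{"hand":0.066,"slide":[0,0,0],"turn":0},{"hand":0.066,"slide":[0,0,0],"turn":0}]'
python3 -m creep '[{"hand":0.066,"slide":[0,0,-0.02],"turn":0},{"hand":0.066,"slide":[0,0,-0.03],"turn":0},{"hand":0.066,"slide":[0,0,-0.03],"turn":0},{"hand":0.06,"slide":[0,0,-0.03],"turn":0},{"hand":0.05,"slide":[0,0,0],"turn":0}]'
python3 - <<'E'
from h import *
to(.5455,-.081,.10,59)
p=snapshot('wrist');cv2.imwrite('pics/w6.png',p['frame'][:,:,::-1])
import pickle;pickle.dump(p,open('w.pkl','wb'))
E
```

```text
clock: 20.52
tool_pos: [0.6306, -0.145, -0.0031]
eef_rot: [0.992, 0.129, -0.008, -0.002]
contact_force: [0.3, -0.2, 0.2]
opening: 0.747
clock: 21.15
tool_pos: [0.6349, -0.1452, 0.1109]
eef_rot: [0.992, 0.129, -0.005, -0.001]
contact_force: [0.3, 0.1, -0.4]
opening: 0.588
t 21.15 pos [ 0.6349 -0.1452  0.1109] yaw 14.8 q [ 0.4   0.9  -0.47  1.55  0.5   0.83 -0.01] op 51.8 F [ 0.3  0.1 -0.4] tilt [-0.0102  0.0015]
slide total (mm) [-69.9 -84.9  11.9] world d [-89.4  64.2 -10.9] turn -44.2
```

View pics/w6.png

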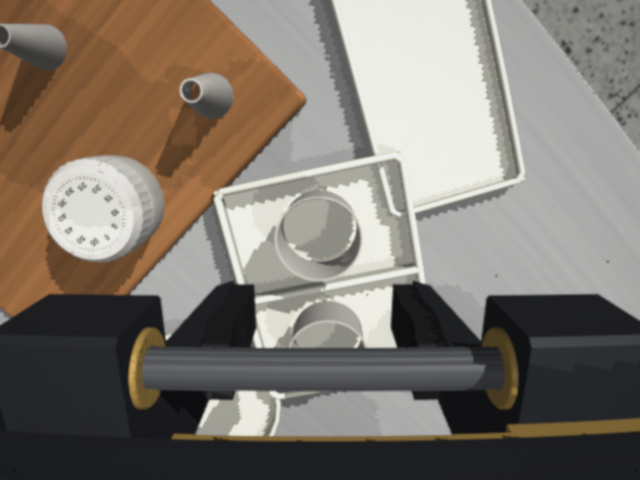

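```bash
python3 - <<'E'
from h import *
import pickle
p=pickle.load(open("w.pkl","rb"))
for n,c,z in [("noz1",(191,91),.05),("noz2",(3,37),.05)]: print(n,onz(p,c,z).round(4))
E
python3 -m creep '[{"hand":0.044,"slide":[-0.035,-0.042,0],"turn":0},{"hand":0.044,"slide":[-0.035,-0.043,0],"turn":0},{"hand":0.044,"slide":[0,0,0],"turn":-10.6},{"hand":0.044,"slide":[0,0,0],"turn":-10.6}]'
python3 -m creep '[{"hand":0.044,"slide":[0,0,0],"turn":-10.6},{"hand":0.044,"slide":[0,0,0],"turn":-10.6},{"hand":0.044,"slide":[0,0,0],"turn":0},{"hand":0.044,"slide":[0,0,0],"turn":0}]'
python3 - <<'E'
from h import *
to(.5455,-.081,-.006,59)
p=snapshot('wrist');cv2.imwrite('pics/w7.png',p['frame'][:,:,::-1])
import pickle;pickle.dump(p,open('w.pkl','wb'))
E
```

```text
noz1 [ 0.5458 -0.0805  0.05  ]
noz2 [ 0.4394 -0.0764  0.05  ]
clock: 21.7
tool_pos: [0.5418, -0.0805, 0.1083]
eef_rot: [0.95, 0.313, -0.009, -0.004]
contact_force: [-0.4, 0.8, -0.5]
opening: 0.503
clock: 22.2
tool_pos: [0.5428, -0.081, 0.1084]
eef_rot: [0.879, 0.477, -0.007, -0.005]
contact_force: [-0.4, 0.2, -0.8]
opening: 0.497
t 22.2 pos [ 0.5428 -0.081   0.1084] yaw 57.0 q [ 0.43  0.83 -0.64  1.86  0.73  0.72  0.36] op 43.8 F [-0.4  0.2 -0.8] tilt [-0.0176  0.0022]
slide total (mm) [  2.3   4.1 114.3] world d [   2.7   -0.  -114.4] turn -2.0
```

View pics/w7.png

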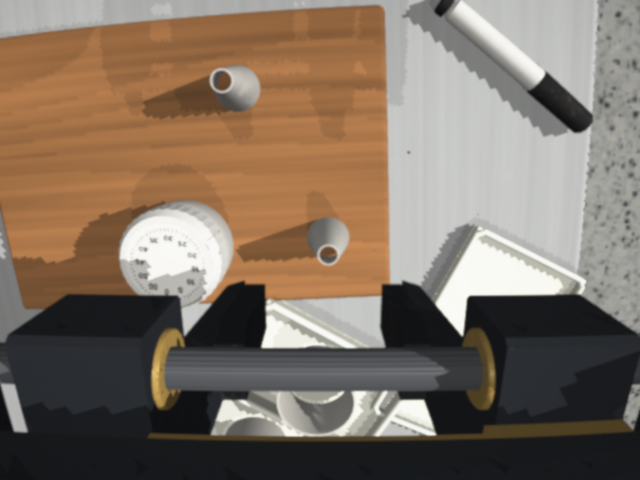

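```bash
python3 - <<'E'
from h import *
import pickle
p=pickle.load(open("w.pkl","rb"))
for n,c,z in [("noz1",(328,254),.05),("noz2",(222,81),.05),("mkA",(443,6),.0075),("mkB",(578,122),.0075)]: print(n,onz(p,c,z).round(4))
E
python3 -m creep '[{"hand":0.044,"slide":[0.002,0.004,0.03],"turn":0},{"hand":0.044,"slide":[0,0,0.03],"turn":0},{"hand":0.044,"slide":[0,0,0.025],"turn":0},{"hand":0.044,"slide":[0,0,0],"turn":0}]'
python3 - <<'E'
from h import *
to(.5456,-.0808,-.006)
E
```

```text
noz1 [ 0.5455 -0.0798  0.05  ]
noz2 [ 0.4382 -0.0756  0.05  ]
mkA [0.4644 0.0537 0.0075]
mkB [0.569  0.0941 0.0075]
clock: 22.75
tool_pos: [0.5449, -0.0812, 0.0224]
eef_rot: [0.878, 0.479, -0.008, -0.006]
contact_force: [-0.1, 0.6, -0.2]
opening: 0.499
t 22.75 pos [ 0.5449 -0.0812  0.0224] yaw 57.2 q [ 0.36  0.96 -0.52  1.89  0.87  0.56  0.25] op 43.9 F [-0.1  0.6 -0.2] tilt [-0.0202  0.0016]
slide total (mm) [ 1.   0.9 28.4] world d [  0.7   0.4 -28.4] turn None
```

```bash
python3 -m creep '[{"hand":0.044,"slide":[0.001,0.001,0.015],"turn":0},{"hand":0.044,"slide":[0,0,0.013],"turn":0},{"hand":0.044,"slide":[0,0,0.0],"turn":0}]'
python3 -m creep '[{"hand":0.01,"slide":[0,0,0],"turn":0},{"hand":0.01,"slide":[0,0,0],"turn":0},{"hand":0.01,"slide":[0,0,0],"turn":0},{"hand":0.01,"slide":[0,0,0],"turn":0},{"hand":0.01,"slide":[0,0,0],"turn":0}]' 12
python3 -m creep '[{"hand":0.01,"slide":[0,0,0],"turn":0},{"hand":0.01,"slide":[0,0,-0.01],"turn":0},{"hand":0.01,"slide":[0,0,-0.03],"turn":0},{"hand":0.01,"slide":[0,0,-0.03],"turn":0},{"hand":0.01,"slide":[0,0,-0.03],"turn":0}]'
python3 - <<'E'
from h import *
to(.575,-.295,.09,59)
p=snapshot('wrist');cv2.imwrite('pics/w8.png',p['frame'][:,:,::-1])
p=snapshot('side');cv2.imwrite('pics/s8.png',p['frame'][100:340,200:520,::-1].repeat(2,0).repeat(2,1))
E
```

```text
clock: 23.12
tool_pos: [0.5465, -0.081, -0.0051]
eef_rot: [0.878, 0.479, -0.008, -0.005]
contact_force: [0.1, -0.0, -0.4]
opening: 0.497
clock: 23.75
tool_pos: [0.5474, -0.081, -0.004]
eef_rot: [0.878, 0.479, -0.007, -0.005]
contact_force: [-0.4, -0.3, 2.0]
opening: 0.277
clock: 24.38
tool_pos: [0.5485, -0.0811, 0.0969]
eef_rot: [0.878, 0.479, -0.007, -0.005]
contact_force: [-0.0, 0.7, 0.3]
opening: 0.277
t 24.38 pos [ 0.5485 -0.0811  0.0969] yaw 57.2 q [ 0.42  0.85 -0.63  1.85  0.75  0.71  0.36] op 24.4 F [-0.   0.7  0.3] tilt [-0.0172  0.0023]
slide total (mm) [-165.5  138.2    6. ] world d [  26.5 -213.9   -6.9] turn -1.8
```

View pics/w8.png

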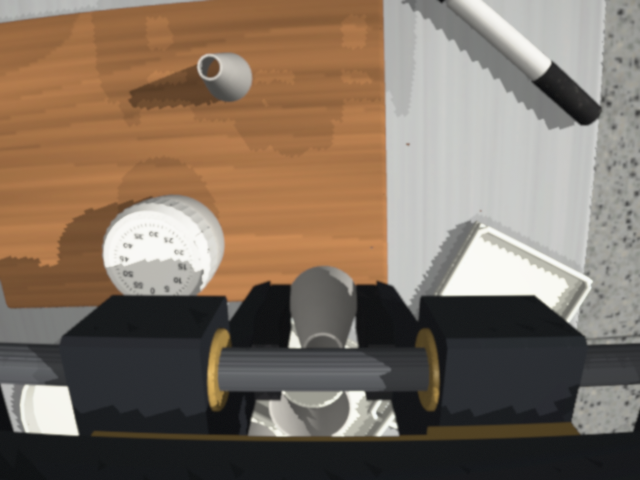

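View pics/s8.png

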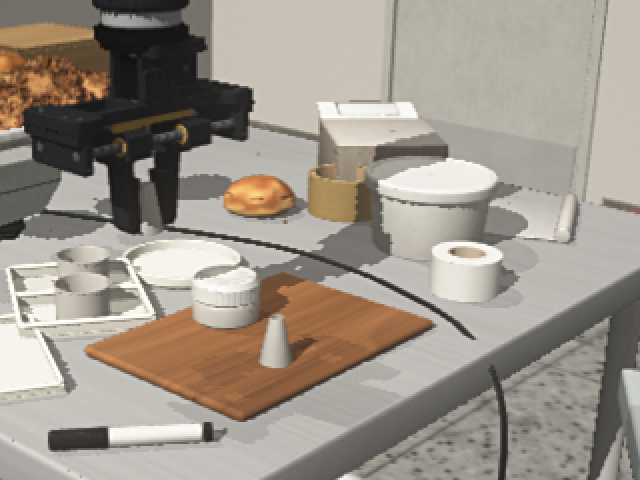

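```bash
python3 -c "
from h import *
to(.5957,-.310,.097,57)"

```

```text
t 24.48 pos [ 0.5507 -0.0808  0.0988] yaw 57.2 q [ 0.43  0.85 -0.63  1.85  0.75  0.7   0.35] op 24.7 F [ 0.6 -0.1 -0.5] tilt [-0.0113  0.0025]
slide total (mm) [-168.3  162.     0.7] world d [  45.  -229.2   -1.8] turn 0.2
```

```bash
python3 -m creep '[{"hand":0.01,"slide":[-0.034,0.032,0],"turn":0},{"hand":0.01,"slide":[-0.034,0.033,0],"turn":0},{"hand":0.01,"slide":[-0.034,0.033,0],"turn":0},{"hand":0.01,"slide":[-0.033,0.032,0],"turn":0},{"hand":0.01,"slide":[-0.033,0.032,0],"turn":0}]'
python3 -m creep '[{"hand":0.01,"slide":[0,0,0],"turn":0},{"hand":0.01,"slide":[0,0,0],"turn":0}]'
python3 - <<'E'
from h import *
to(.5957,-.310,-.011,57)
p=snapshot('wrist');cv2.imwrite('pics/w9.png',p['frame'][:,:,::-1])
import pickle;pickle.dump(p,open('w.pkl','wb'))
E
```

```text
clock: 25.1
tool_pos: [0.5934, -0.3115, 0.0934]
eef_rot: [0.878, 0.479, -0.007, -0.006]
contact_force: [0.7, -0.5, 0.4]
opening: 0.276
clock: 25.35
tool_pos: [0.5934, -0.3089, 0.0936]
eef_rot: [0.878, 0.479, -0.007, -0.006]
contact_force: [0.2, 0.8, -0.2]
opening: 0.279
t 25.35 pos [ 0.5934 -0.3089  0.0936] yaw 57.3 q [ 0.74  0.99 -0.68  1.48  0.71  0.95  0.84] op 24.6 F [ 0.2  0.8 -0.2] tilt [-0.018   0.0038]
slide total (mm) [  1.    4.4 104.6] world d [   2.3   -1.1 -104.6] turn 0.3
```

View pics/w9.png

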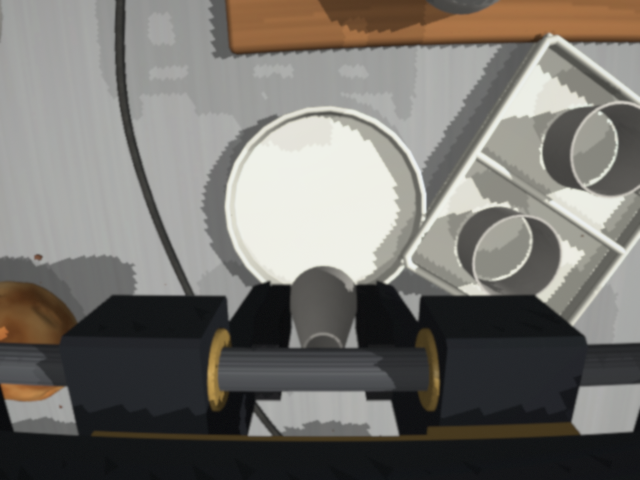

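```bash
python3 - <<'E'
from h import *
import pickle
p=pickle.load(open("w.pkl","rb"))
t=np.linspace(0,2*np.pi,72,endpoint=False)
im=p["frame"].astype(int)
# fit dish centre to rim observations
obs=np.array([[226,208],[427,205],[326,107],[250,145],[401,143],[240,262]],float)
from scipy.optimize import least_squares
def f(c):
    P=proj(p,np.c_[c[0]+.061*np.cos(t),c[1]+.061*np.sin(t),0*t+.013]);return [np.min(np.hypot(*(P-o).T)) for o in obs]
r=least_squares(f,[.5755,-.297],diff_step=1e-4);print(r.x,r.fun)
E
python3 -m creep '[{"hand":0.01,"slide":[0.001,0.003,0.03],"turn":0},{"hand":0.01,"slide":[0,0,0.03],"turn":0},{"hand":0.01,"slide":[0,0,0.025],"turn":0},{"hand":0.01,"slide":[0,0,0.01],"turn":0},{"hand":0.01,"slide":[0,0,0],"turn":0}]'
```

```text
[ 0.57846893 -0.29860186] [2.49696774 2.68986726 3.10235811 3.96516085 1.56591459 2.94488417]
clock: 26.02
tool_pos: [0.5954, -0.3101, -0.0009]
eef_rot: [0.878, 0.479, -0.007, -0.005]
contact_force: [-0.8, 0.9, 0.9]
opening: 0.282
```

```bash
python3 -m creep '[{"hand":0.01,"slide":[0,0,0.005],"turn":0},{"hand":0.01,"slide":[0,0,0.003],"turn":0},{"hand":0.01,"slide":[0,0,0],"turn":0}]'
python3 -m creep '[{"hand":0.01,"slide":[0,0,0.001],"turn":0},{"hand":0.01,"slide":[0,0,0],"turn":0}]'
python3 -m creep '[{"hand":0.01,"slide":[0,0,0.001],"turn":0},{"hand":0.01,"slide":[0,0,0],"turn":0}]'
```

```text
clock: 26.4
tool_pos: [0.5953, -0.3108, -0.0084]
eef_rot: [0.878, 0.479, -0.007, -0.005]
contact_force: [0.3, 1.0, -0.0]
opening: 0.278
clock: 26.65
tool_pos: [0.5953, -0.3107, -0.0095]
eef_rot: [0.878, 0.479, -0.007, -0.005]
contact_force: [-0.8, 0.4, -0.1]
opening: 0.276
clock: 26.9
tool_pos: [0.5952, -0.3106, -0.0107]
eef_rot: [0.878, 0.479, -0.007, -0.005]
contact_force: [1.0, 0.2, -1.0]
opening: 0.278
```

```bash
python3 -m creep '[{"hand":0.01,"slide":[0,0,0.001],"turn":0},{"hand":0.01,"slide":[0,0,0],"turn":0}]'
python3 -m creep '[{"hand":0.01,"slide":[0,0,0.001],"turn":0},{"hand":0.01,"slide":[0,0,0],"turn":0}]'
```

```text
clock: 27.15
tool_pos: [0.5954, -0.3107, -0.011]
eef_rot: [0.878, 0.479, -0.007, -0.005]
contact_force: [-1.8, 0.4, 4.8]
opening: 0.278
clock: 27.4
tool_pos: [0.5954, -0.3107, -0.0111]
eef_rot: [0.878, 0.479, -0.007, -0.005]
contact_force: [-2.7, 0.6, 10.3]
opening: 0.283
```

```bash
python3 -m creep '[{"hand":0.01,"slide":[0,0,-0.001],"turn":0},{"hand":0.036,"slide":[0,0,0],"turn":0},{"hand":0.036,"slide":[0,0,0],"turn":0},{"hand":0.036,"slide":[0,0,0],"turn":0}]'
python3 -m creep '[{"hand":0.036,"slide":[0,0,-0.02],"turn":0},{"hand":0.036,"slide":[0,0,-0.03],"turn":0},{"hand":0.036,"slide":[0,0,-0.03],"turn":0},{"hand":0.044,"slide":[0,0,-0.03],"turn":0},{"hand":0.044,"slide":[0,0,0],"turn":0}]'
python3 - <<'E'
from h import *
to(.4375,-.0765,.10,59)
p=snapshot('wrist');cv2.imwrite('pics/w10.png',p['frame'][:,:,::-1])
E
```

```text
clock: 27.9
tool_pos: [0.5952, -0.3105, -0.012]
eef_rot: [0.878, 0.479, -0.007, -0.005]
contact_force: [-0.7, -0.2, -0.8]
opening: 0.406
clock: 28.52
tool_pos: [0.5995, -0.3112, 0.1024]
eef_rot: [0.878, 0.479, -0.005, -0.003]
contact_force: [-0.9, -0.1, -0.5]
opening: 0.5
t 28.52 pos [ 0.5995 -0.3112  0.1024] yaw 57.2 q [ 0.74  0.98 -0.69  1.47  0.7   0.96  0.85] op 44.0 F [-0.9 -0.1 -0.5] tilt [-0.0104  0.0003]
slide total (mm) [ 109.5 -263.3    4.1] world d [-162.   234.7   -2.4] turn -1.8
```

View pics/w10.png

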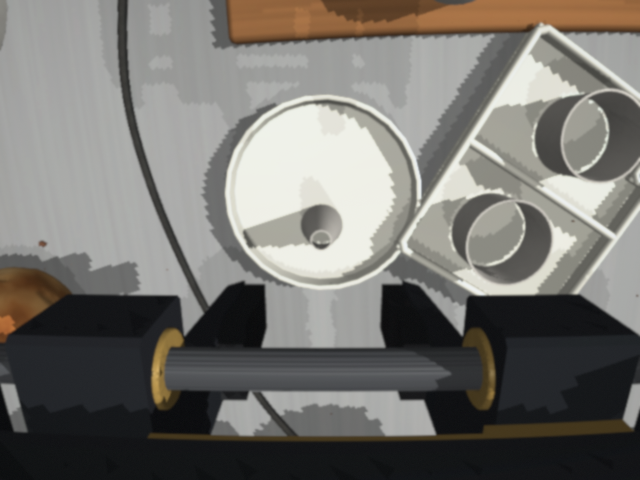

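```bash
python3 -m creep '[{"hand":0.044,"slide":[0.022,-0.053,0],"turn":0},{"hand":0.044,"slide":[0.022,-0.053,0],"turn":0},{"hand":0.044,"slide":[0.022,-0.053,0],"turn":0},{"hand":0.044,"slide":[0.022,-0.052,0],"turn":0},{"hand":0.044,"slide":[0.021,-0.052,0],"turn":0}]'
python3 -m creep '[{"hand":0.044,"slide":[0,0,0.02],"turn":0},{"hand":0.044,"slide":[0,0,0.01],"turn":0},{"hand":0.044,"slide":[0,0,0],"turn":0}]'
python3 - <<'E'
from h import *
to(.4375,-.0765,-.006)
p=snapshot('wrist');cv2.imwrite('pics/w11.png',p['frame'][:,:,::-1])
import pickle;pickle.dump(p,open('w.pkl','wb'))
E
```

```text
clock: 29.2
tool_pos: [0.4334, -0.0754, 0.1013]
eef_rot: [0.878, 0.479, -0.007, -0.006]
contact_force: [0.7, 0.8, 0.1]
opening: 0.502
clock: 29.58
tool_pos: [0.4343, -0.0772, 0.0708]
eef_rot: [0.878, 0.478, -0.008, -0.005]
contact_force: [0.1, -0.3, 1.1]
opening: 0.497
t 29.57 pos [ 0.4343 -0.0772  0.0708] yaw 57.2 q [ 0.35  0.79 -0.46  2.2   0.98  0.38  0.07] op 43.7 F [ 0.1 -0.3  1.1] tilt [-0.0184  0.0017]
slide total (mm) [ 3.   3.6 76.7] world d [  3.2   0.7 -76.8] turn None
```

View pics/w11.png

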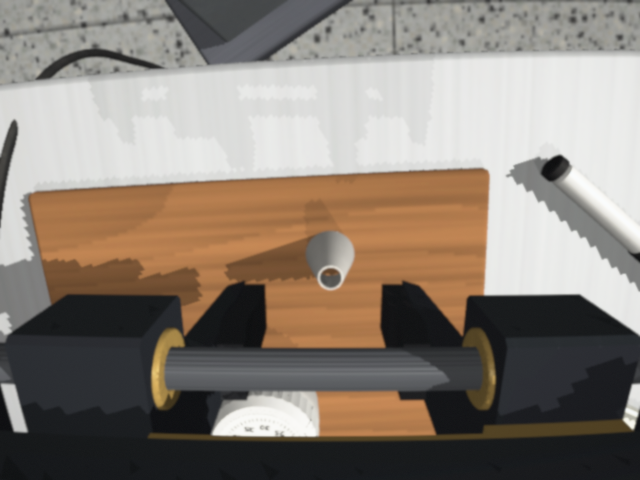

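```bash
python3 - <<'E'
from h import *
import pickle
p=pickle.load(open("w.pkl","rb"))
print(onz(p,(330,278),.05).round(4))
E
python3 -m creep '[{"hand":0.044,"slide":[0.002,0.003,0.02],"turn":0},{"hand":0.044,"slide":[0,0,0.02],"turn":0},{"hand":0.044,"slide":[0,0,0.01],"turn":0},{"hand":0.044,"slide":[0,0,0],"turn":0}]'
python3 - <<'E'
from h import *
to(.4375,-.0765,-.006)
E
```

```text
[ 0.438  -0.0758  0.05  ]
clock: 30.12
tool_pos: [0.4375, -0.0771, 0.0212]
eef_rot: [0.878, 0.478, -0.007, -0.005]
contact_force: [0.3, -0.3, 0.2]
opening: 0.502
t 30.12 pos [ 0.4375 -0.0771  0.0212] yaw 57.2 q [ 0.23  0.88 -0.27  2.21  1.18  0.22 -0.12] op 44.2 F [ 0.3 -0.3  0.2] tilt [-0.017   0.0016]
slide total (mm) [ 0.7  0.1 27.2] world d [ -0.    0.6 -27.2] turn None
```

```bash
python3 -m creep '[{"hand":0.044,"slide":[0.001,0.0,0.015],"turn":0},{"hand":0.044,"slide":[0,0,0.012],"turn":0},{"hand":0.044,"slide":[0,0,0.0],"turn":0}]'
python3 -m creep '[{"hand":0.01,"slide":[0,0,0],"turn":0},{"hand":0.01,"slide":[0,0,0],"turn":0},{"hand":0.01,"slide":[0,0,0],"turn":0},{"hand":0.01,"slide":[0,0,0],"turn":0},{"hand":0.01,"slide":[0,0,0],"turn":0}]' 12
python3 -m creep '[{"hand":0.01,"slide":[0,0,0],"turn":0},{"hand":0.01,"slide":[0,0,-0.01],"turn":0},{"hand":0.01,"slide":[0,0,-0.03],"turn":0},{"hand":0.01,"slide":[0,0,-0.03],"turn":0},{"hand":0.01,"slide":[0,0,-0.03],"turn":0}]'
python3 -m creep '[{"hand":0.01,"slide":[0,0,0],"turn":0}]'
python3 - <<'E'
from h import *
to(.557,-.285,.10,57)
p=snapshot('wrist');cv2.imwrite('pics/w12.png',p['frame'][:,:,::-1])
E
```

```text
clock: 30.5
tool_pos: [0.4379, -0.076, -0.0054]
eef_rot: [0.878, 0.479, -0.007, -0.004]
contact_force: [0.1, 0.1, -0.6]
opening: 0.495
clock: 31.12
tool_pos: [0.4377, -0.0759, -0.0052]
eef_rot: [0.878, 0.479, -0.007, -0.005]
contact_force: [-0.4, -0.7, 5.5]
opening: 0.284
clock: 31.75
tool_pos: [0.4385, -0.076, 0.0945]
eef_rot: [0.878, 0.479, -0.007, -0.005]
contact_force: [0.5, -0.2, -0.6]
opening: 0.28
clock: 31.88
tool_pos: [0.4399, -0.0762, 0.0949]
eef_rot: [0.878, 0.478, -0.005, -0.004]
contact_force: [-0.0, 0.0, -0.9]
opening: 0.28
t 31.88 pos [ 0.4399 -0.0762  0.0949] yaw 57.2 q [ 0.4   0.75 -0.53  2.18  0.9   0.46  0.14] op 24.6 F [-0.   0.  -0.9] tilt [-0.0137  0.0022]
slide total (mm) [-112.   211.5   -7.1] world d [ 117.1 -208.8    5.1] turn 0.2
```

View pics/w12.png

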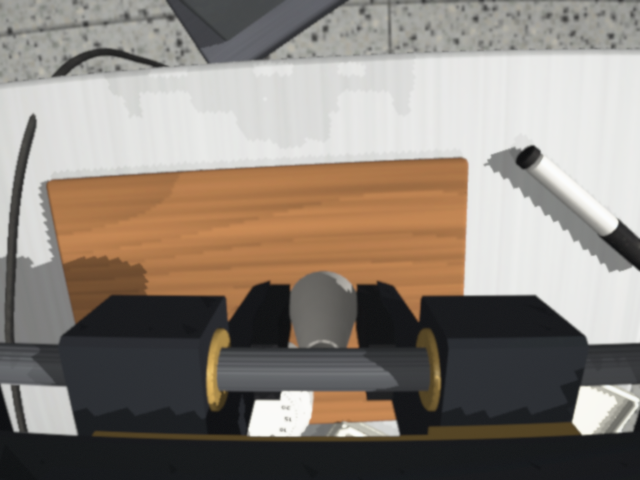

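```bash
python3 -m creep '[{"hand":0.01,"slide":[-0.022,0.042,-0.002],"turn":0},{"hand":0.01,"slide":[-0.022,0.042,-0.002],"turn":0},{"hand":0.01,"slide":[-0.022,0.042,-0.002],"turn":0},{"hand":0.01,"slide":[-0.023,0.043,-0.001],"turn":0},{"hand":0.01,"slide":[-0.023,0.043,0],"turn":0}]'
python3 -m creep '[{"hand":0.01,"slide":[0,0,0],"turn":0},{"hand":0.01,"slide":[0,0,0],"turn":0}]'
python3 - <<'E'
from h import *
to(.5575,-.286,-.001,57)
E
```

```text
clock: 32.55
tool_pos: [0.5565, -0.2862, 0.0963]
eef_rot: [0.878, 0.479, -0.008, -0.005]
contact_force: [0.9, 0.5, -0.3]
opening: 0.28
clock: 32.8
tool_pos: [0.5558, -0.2837, 0.0967]
eef_rot: [0.878, 0.479, -0.008, -0.006]
contact_force: [-0.1, -0.7, -0.1]
opening: 0.282
t 32.8 pos [ 0.5558 -0.2837  0.0967] yaw 57.3 q [ 0.75  0.94 -0.68  1.63  0.73  0.87  0.77] op 24.8 F [-0.1 -0.7 -0.1] tilt [-0.0194  0.0029]
slide total (mm) [-0.2  4.4 97.6] world d [  1.7  -2.3 -97.7] turn 0.3
```

```bash
python3 -m creep '[{"hand":0.01,"slide":[0,0.004,0.03],"turn":0},{"hand":0.01,"slide":[0,0,0.03],"turn":0},{"hand":0.01,"slide":[0,0,0.03],"turn":0},{"hand":0.01,"slide":[0,0,0.01],"turn":0},{"hand":0.01,"slide":[0,0,0],"turn":0}]'
python3 -m creep '[{"hand":0.01,"slide":[0,0,0.004],"turn":0},{"hand":0.01,"slide":[0,0,0.002],"turn":0},{"hand":0.01,"slide":[0,0,0],"turn":0}]'
python3 -m creep '[{"hand":0.01,"slide":[0,0,0.001],"turn":0},{"hand":0.01,"slide":[0,0,0],"turn":0}]'
```

```text
clock: 33.42
tool_pos: [0.5581, -0.2857, -0.0019]
eef_rot: [0.877, 0.48, -0.007, -0.005]
contact_force: [-0.2, -0.6, -0.2]
opening: 0.28
clock: 33.8
tool_pos: [0.5585, -0.2871, -0.0073]
eef_rot: [0.878, 0.479, -0.007, -0.005]
contact_force: [0.0, 0.0, -0.4]
opening: 0.28
clock: 34.05
tool_pos: [0.5583, -0.287, -0.0086]
eef_rot: [0.878, 0.479, -0.007, -0.005]
contact_force: [0.0, 1.2, 0.2]
opening: 0.282
```

```bash
for i in 1 2 3; do python3 -m creep '[{"hand":0.01,"slide":[0,0,0.001],"turn":0},{"hand":0.01,"slide":[0,0,0],"turn":0}]'; done
```

```text
clock: 34.3
tool_pos: [0.5582, -0.2869, -0.0098]
eef_rot: [0.878, 0.479, -0.007, -0.005]
contact_force: [-0.2, 0.0, 0.8]
opening: 0.279
clock: 34.55
tool_pos: [0.5582, -0.2869, -0.0108]
eef_rot: [0.878, 0.479, -0.007, -0.005]
contact_force: [0.0, 0.1, -0.9]
opening: 0.284
clock: 34.8
tool_pos: [0.5582, -0.2869, -0.0117]
eef_rot: [0.878, 0.479, -0.007, -0.005]
contact_force: [0.5, 0.1, 0.2]
opening: 0.285
```

```bash
for i in 1 2; do python3 -m creep '[{"hand":0.01,"slide":[0,0,0.0007],"turn":0},{"hand":0.01,"slide":[0,0,0],"turn":0}]'; done
```

```text
clock: 35.05
tool_pos: [0.5584, -0.2869, -0.012]
eef_rot: [0.878, 0.479, -0.007, -0.005]
contact_force: [-0.2, 0.0, 3.3]
opening: 0.283
clock: 35.3
tool_pos: [0.5584, -0.2869, -0.0121]
eef_rot: [0.878, 0.479, -0.007, -0.005]
contact_force: [-2.1, -0.0, 7.2]
opening: 0.281
```

```bash
python3 -m creep '[{"hand":0.01,"slide":[0,0,-0.001],"turn":0},{"hand":0.036,"slide":[0,0,0],"turn":0},{"hand":0.036,"slide":[0,0,0],"turn":0},{"hand":0.036,"slide":[0,0,0],"turn":0}]'
python3 -m creep '[{"hand":0.036,"slide":[0,0,-0.02],"turn":0},{"hand":0.036,"slide":[0,0,-0.03],"turn":0},{"hand":0.036,"slide":[0,0,-0.03],"turn":0},{"hand":0.04,"slide":[0,0,-0.03],"turn":0},{"hand":0.04,"slide":[0,0,0],"turn":0}]'
python3 - <<'E'
from h import *
to(.5163,.074,.10,110.4)
p=snapshot('wrist');cv2.imwrite('pics/w13.png',p['frame'][:,:,::-1])
E
```

```text
clock: 35.8
tool_pos: [0.5582, -0.2869, -0.0123]
eef_rot: [0.878, 0.479, -0.007, -0.005]
contact_force: [-0.8, 0.4, 0.2]
opening: 0.409
clock: 36.42
tool_pos: [0.5624, -0.2873, 0.1017]
eef_rot: [0.878, 0.479, -0.005, -0.003]
contact_force: [1.0, -0.8, 0.5]
opening: 0.455
t 36.42 pos [ 0.5624 -0.2873  0.1017] yaw 57.2 q [ 0.75  0.93 -0.69  1.62  0.73  0.88  0.77] op 40.0 F [ 1.  -0.8  0.5] tilt [-0.0108  0.0001]
slide total (mm) [ 278.8 -234.4    2.2] world d [-46.1 361.3  -1.7] turn -53.2
```

View pics/w13.png

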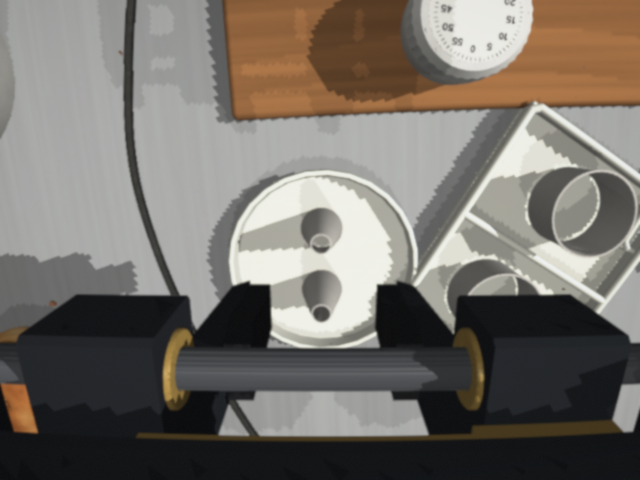

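Both nozzles stand in the dish. On to the marker (7 rows at 40, −33.5), then turn −53.

```bash
python3 -m creep '[{"hand":0.04,"slide":[0.04,-0.034,0],"turn":0},{"hand":0.04,"slide":[0.04,-0.034,0],"turn":0},{"hand":0.04,"slide":[0.04,-0.034,0],"turn":0},{"hand":0.04,"slide":[0.04,-0.033,0],"turn":0},{"hand":0.04,"slide":[0.04,-0.033,0],"turn":0}]'
python3 -m creep '[{"hand":0.04,"slide":[0.04,-0.033,0],"turn":0},{"hand":0.04,"slide":[0.038,-0.033,0],"turn":0},{"hand":0.04,"slide":[0,0,0],"turn":-10.6},{"hand":0.04,"slide":[0,0,0],"turn":-10.6},{"hand":0.04,"slide":[0,0,0],"turn":-10.6}]'
python3 -m creep '[{"hand":0.04,"slide":[0,0,0],"turn":-10.6},{"hand":0.04,"slide":[0,0,0],"turn":-10.6},{"hand":0.04,"slide":[0,0,0],"turn":0},{"hand":0.04,"slide":[0,0,0],"turn":0}]'
python3 - <<'E'
from h import *
to(.5163,.074,-.014,110.4)
p=snapshot('wrist');cv2.imwrite('pics/w14.png',p['frame'][:,:,::-1])
import pickle;pickle.dump(p,open('w.pkl','wb'))
E
```

```text
clock: 37.1
tool_pos: [0.5262, -0.0266, 0.0984]
eef_rot: [0.878, 0.479, -0.007, -0.005]
contact_force: [0.8, 1.6, -0.3]
opening: 0.456
clock: 37.72
tool_pos: [0.5132, 0.0732, 0.0987]
eef_rot: [0.711, 0.703, -0.006, -0.007]
contact_force: [-0.5, -0.2, -0.6]
opening: 0.453
clock: 38.22
tool_pos: [0.5136, 0.0732, 0.099]
eef_rot: [0.573, 0.819, -0.004, -0.008]
contact_force: [0.3, 0.1, 0.4]
opening: 0.453
t 38.23 pos [0.5136 0.0732 0.099 ] yaw 110.0 q [ 0.25  0.88 -0.83  1.95  0.94  0.77  0.78] op 39.9 F [0.3 0.1 0.4] tilt [-0.0175  0.0016]
slide total (mm) [ -1.    4.6 113. ] world d [   2.7    0.8 -113. ] turn -0.4
```

View pics/w14.png

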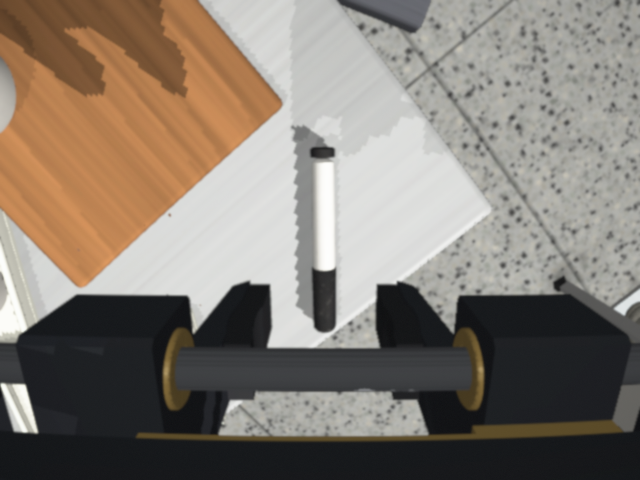

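```bash
python3 - <<'E'
from h import *
import pickle
p=pickle.load(open("w.pkl","rb"))
a=onz(p,(322,150),.0075);b=onz(p,(325,328),.0075);d=b-a
print(a,b,(a+b)/2,np.linalg.norm(d),np.degrees(np.arctan2(d[1],d[0])))
to(*((a+b)/2)[:2],-.014)
E
python3 -m creep '[{"hand":0.04,"slide":[-0.001,0.004,0.03],"turn":0},{"hand":0.04,"slide":[0,0,0.03],"turn":0},{"hand":0.04,"slide":[0,0,0.03],"turn":0},{"hand":0.04,"slide":[0,0,0.01],"turn":0},{"hand":0.04,"slide":[0,0,0],"turn":0}]'
python3 - <<'E'
from h import *
to(.5163,.074,-.014,110.4)
E
```

```text
[0.46275145 0.05494297 0.0075    ] [0.57280788 0.09729647 0.0075    ] [0.51777967 0.07611972 0.0075    ] 0.1179247001070365 21.048438779643014
t 38.27 pos [0.5138 0.0733 0.0992] yaw 110.1 q [ 0.25  0.88 -0.83  1.95  0.94  0.77  0.78] op 40.1 F [ 0.1 -0.2 -0. ] tilt [-0.0171  0.0016]
slide total (mm) [  0.5   6.5 113.1] world d [   4.     2.9 -113.2] turn None
clock: 38.9
tool_pos: [0.5162, 0.0741, -0.0008]
eef_rot: [0.572, 0.82, -0.004, -0.008]
contact_force: [-0.7, -0.7, 0.4]
opening: 0.455
t 38.9 pos [ 0.5162  0.0741 -0.0008] yaw 110.2 q [ 0.17  1.03 -0.69  1.98  1.17  0.62  0.6 ] op 40.0 F [-0.7 -0.7  0.4] tilt [-0.0172  0.0016]
slide total (mm) [-0.2  0.2 13.2] world d [  0.1  -0.1 -13.2] turn -0.2
```

```bash
python3 -m creep '[{"hand":0.04,"slide":[0,0.001,0.008],"turn":0},{"hand":0.04,"slide":[0,0,0.005],"turn":0},{"hand":0.04,"slide":[0,0,0],"turn":0}]'
python3 -m creep '[{"hand":0.005,"slide":[0,0,0],"turn":0},{"hand":0.005,"slide":[0,0,0],"turn":0},{"hand":0.005,"slide":[0,0,0],"turn":0},{"hand":0.005,"slide":[0,0,0],"turn":0},{"hand":0.005,"slide":[0,0,0],"turn":0}]' 15
python3 -m creep '[{"hand":0.005,"slide":[0,0,0],"turn":0},{"hand":0.005,"slide":[0,0,-0.01],"turn":0},{"hand":0.005,"slide":[0,0,-0.03],"turn":0},{"hand":0.005,"slide":[0,0,-0.03],"turn":0},{"hand":0.005,"slide":[0,0,-0.03],"turn":0}]'
python3 -m creep '[{"hand":0.005,"slide":[0,0,0],"turn":0}]'
python3 - <<'E'
from h import *
to(.6762,-.0326,.09,32)
p=snapshot('wrist');cv2.imwrite('pics/w15.png',p['frame'][:,:,::-1])
E
```

```text
clock: 39.28
tool_pos: [0.5171, 0.0742, -0.0138]
eef_rot: [0.572, 0.82, -0.004, -0.007]
contact_force: [0.2, 0.3, 0.6]
opening: 0.456
clock: 39.9
tool_pos: [0.5172, 0.0743, -0.0136]
eef_rot: [0.572, 0.82, -0.004, -0.007]
contact_force: [-0.1, 0.1, 2.0]
opening: 0.161
clock: 40.52
tool_pos: [0.5186, 0.0741, 0.0876]
eef_rot: [0.572, 0.82, -0.004, -0.007]
contact_force: [-0.3, 0.7, 0.1]
opening: 0.158
clock: 40.65
tool_pos: [0.5201, 0.0747, 0.0884]
eef_rot: [0.572, 0.82, -0.002, -0.006]
contact_force: [0.0, 0.1, -1.6]
opening: 0.159
t 40.65 pos [0.5201 0.0747 0.0884] yaw 110.2 q [ 0.24  0.9  -0.81  1.95  0.96  0.76  0.77] op 14.0 F [ 0.   0.1 -1.6] tilt [-0.0128  0.0031]
slide total (mm) [-154.6  109.4   -3.9] world d [ 156.1 -107.3    1.6] turn 78.2
```

View pics/w15.png

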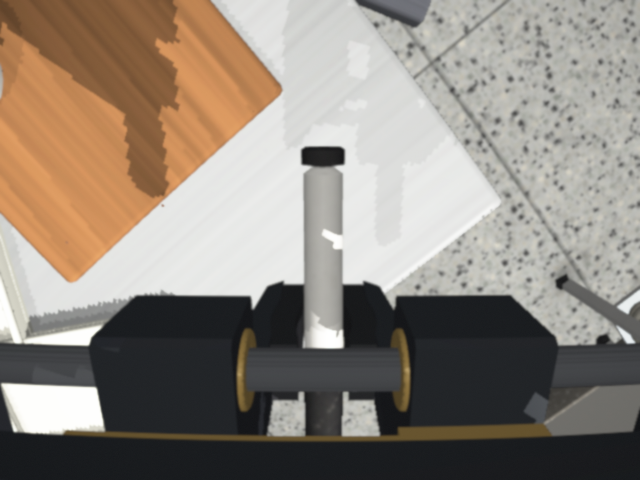

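```bash
python3 -m creep '[{"hand":0.005,"slide":[-0.038,0.027,-0.002],"turn":0},{"hand":0.005,"slide":[-0.039,0.027,-0.002],"turn":0},{"hand":0.005,"slide":[-0.039,0.028,-0.002],"turn":0},{"hand":0.005,"slide":[-0.039,0.027,-0.002],"turn":0}]'
python3 -m creep '[{"hand":0.005,"slide":[0,0,0],"turn":9.8},{"hand":0.005,"slide":[0,0,0],"turn":9.8},{"hand":0.005,"slide":[0,0,0],"turn":9.8},{"hand":0.005,"slide":[0,0,0],"turn":9.8},{"hand":0.005,"slide":[0,0,0],"turn":9.8}]'
python3 -m creep '[{"hand":0.005,"slide":[0,0,0],"turn":9.8},{"hand":0.005,"slide":[0,0,0],"turn":9.8},{"hand":0.005,"slide":[0,0,0],"turn":9.6},{"hand":0.005,"slide":[0,0,0],"turn":0},{"hand":0.005,"slide":[0,0,0],"turn":0}]'
python3 - <<'E'
from h import *
to(.6762,-.0326,-.009,32)
p=snapshot('wrist');cv2.imwrite('pics/w16.png',p['frame'][:,:,::-1])
import pickle;pickle.dump(p,open('w.pkl','wb'))
E
```

```text
clock: 41.2
tool_pos: [0.675, -0.0351, 0.0898]
eef_rot: [0.572, 0.82, -0.005, -0.008]
contact_force: [0.2, 0.5, -0.6]
opening: 0.164
clock: 41.82
tool_pos: [0.6736, -0.034, 0.0897]
eef_rot: [0.862, 0.507, -0.008, -0.005]
contact_force: [0.8, 0.6, -1.4]
opening: 0.163
clock: 42.45
tool_pos: [0.6742, -0.0337, 0.0906]
eef_rot: [0.961, 0.277, -0.009, -0.003]
contact_force: [-0.1, 0.5, -0.3]
opening: 0.167
t 42.45 pos [ 0.6742 -0.0337  0.0906] yaw 32.2 q [ 0.25  0.97 -0.54  1.47  0.58  0.89  0.08] op 14.7 F [-0.1  0.5 -0.3] tilt [-0.0181  0.0015]
slide total (mm) [ 3.8  1.2 99.5] world d [  2.    1.1 -99.6] turn 0.2
```

View pics/w16.png

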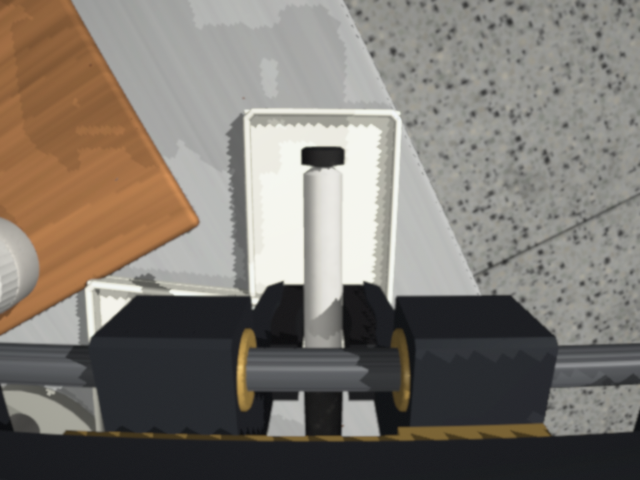

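```bash
python3 - <<'E'
from h import *
import pickle
p=pickle.load(open("w.pkl","rb"))
a=onz(p,(245,110),.009)[:2];b=onz(p,(401,112),.009)[:2];l=onz(p,(249,290),.009)[:2]
y=(b-a)/np.linalg.norm(b-a);x=np.array([y[1],-y[0]]);print(np.linalg.norm(b-a),np.degrees(np.arctan2(y[1],y[0])),np.degrees(np.arctan2(*(l-a)[::-1])))
C=(a+b)/2+.078*x;print("C",C)
t=np.array(get_state()["tool_pos"])[:2]-C;print("tool in tray",t@x,t@y)
m=onz(p,(322,148),.1)
E
```

```text
0.08933173512379594 31.496034842351783 -58.98546726240361
C [ 0.67310835 -0.03637504]
tool in tray -0.0016198676480268603 0.0024219136490742908
```

```bash
python3 -m creep '[{"hand":0.005,"slide":[0.004,0.001,0.03],"turn":0.6},{"hand":0.005,"slide":[0,0,0.03],"turn":0},{"hand":0.005,"slide":[0,0,0.025],"turn":0},{"hand":0.005,"slide":[0,0,0.007],"turn":0},{"hand":0.005,"slide":[0,0,0],"turn":0}]'
python3 -m creep '[{"hand":0.005,"slide":[0,0,0.003],"turn":0},{"hand":0.005,"slide":[0,0,0.002],"turn":0},{"hand":0.005,"slide":[0,0,0],"turn":0}]'
python3 -m creep '[{"hand":0.005,"slide":[0,0,0.001],"turn":0},{"hand":0.005,"slide":[0,0,0],"turn":0}]'
python3 -c "
from h import *
to(.6762,-.0326,-.0108,31.5)"
```

```text
clock: 43.12
tool_pos: [0.6772, -0.0321, -0.0007]
eef_rot: [0.963, 0.271, -0.008, -0.003]
contact_force: [0.1, 0.5, -0.9]
opening: 0.163
clock: 43.5
tool_pos: [0.6772, -0.0323, -0.0053]
eef_rot: [0.963, 0.271, -0.008, -0.003]
contact_force: [0.3, -0.5, -0.4]
opening: 0.164
clock: 43.75
tool_pos: [0.677, -0.0322, -0.0066]
eef_rot: [0.963, 0.271, -0.008, -0.003]
contact_force: [0.8, -1.0, 0.7]
opening: 0.161
t 43.75 pos [ 0.677  -0.0322 -0.0066] yaw 31.4 q [ 0.22  1.1  -0.48  1.48  0.65  0.74  0.02] op 14.2 F [ 0.8 -1.   0.7] tilt [-0.0167  0.0018]
slide total (mm) [-0.8 -0.1  4.2] world d [-0.8 -0.4 -4.2] turn -0.1
```

```bash
python3 -m creep '[{"hand":0.005,"slide":[0,0,0.002],"turn":0},{"hand":0.005,"slide":[0,0,0],"turn":0}]'
for i in 1 2 3; do python3 -m creep '[{"hand":0.005,"slide":[0,0,0.001],"turn":0},{"hand":0.005,"slide":[0,0,0],"turn":0}]';done
```

```text
clock: 44.0
tool_pos: [0.6768, -0.0322, -0.0088]
eef_rot: [0.963, 0.271, -0.008, -0.003]
contact_force: [-0.1, -0.3, 0.2]
opening: 0.162
clock: 44.25
tool_pos: [0.6769, -0.0322, -0.0097]
eef_rot: [0.963, 0.271, -0.008, -0.003]
contact_force: [0.4, -0.3, -0.3]
opening: 0.167
clock: 44.5
tool_pos: [0.6771, -0.0322, -0.0104]
eef_rot: [0.963, 0.271, -0.008, -0.003]
contact_force: [0.0, -0.2, 1.9]
opening: 0.167
clock: 44.75
tool_pos: [0.677, -0.0322, -0.0106]
eef_rot: [0.963, 0.271, -0.008, -0.003]
contact_force: [-2.1, -1.6, 7.2]
opening: 0.166
```

```bash
python3 -m creep '[{"hand":0.005,"slide":[0,0,-0.001],"turn":0},{"hand":0.026,"slide":[0,0,0],"turn":0},{"hand":0.026,"slide":[0,0,0],"turn":0},{"hand":0.026,"slide":[0,0,0],"turn":0}]'
python3 -m creep '[{"hand":0.026,"slide":[0,0,-0.02],"turn":0},{"hand":0.026,"slide":[0,0,-0.03],"turn":0},{"hand":0.026,"slide":[0,0,-0.04],"turn":0},{"hand":0.04,"slide":[0,0,-0.05],"turn":0},{"hand":0.04,"slide":[0,0,-0.05],"turn":0}]'
python3 - <<'E'
from h import *
p=snapshot('wrist');cv2.imwrite('pics/w17.png',p['frame'][:,:,::-1])
p=snapshot('side');cv2.imwrite('pics/s17.png',cv2.resize(p['frame'][190:350,140:440,::-1],None,fx=2.6,fy=2.6,interpolation=cv2.INTER_CUBIC))
to(.45,-.45,.2)
E
```

```text
clock: 45.25
tool_pos: [0.6768, -0.0322, -0.0108]
eef_rot: [0.963, 0.271, -0.008, -0.003]
contact_force: [0.6, -0.3, 0.2]
opening: 0.295
clock: 45.88
tool_pos: [0.6802, -0.0323, 0.1825]
eef_rot: [0.963, 0.271, -0.007, -0.003]
contact_force: [-0.4, -0.7, -0.3]
opening: 0.451
t 45.98 pos [ 0.6843 -0.0313  0.1875] yaw 31.4 q [ 0.26  0.86 -0.59  1.38  0.51  1.05  0.13] op 39.9 F [-0.   0.5 -0. ] tilt [-0.0036  0.0036]
slide total (mm) [-418.1  235.4  -13.1] world d [-234.3 -418.7   12.5] turn None
```

View pics/w17.png

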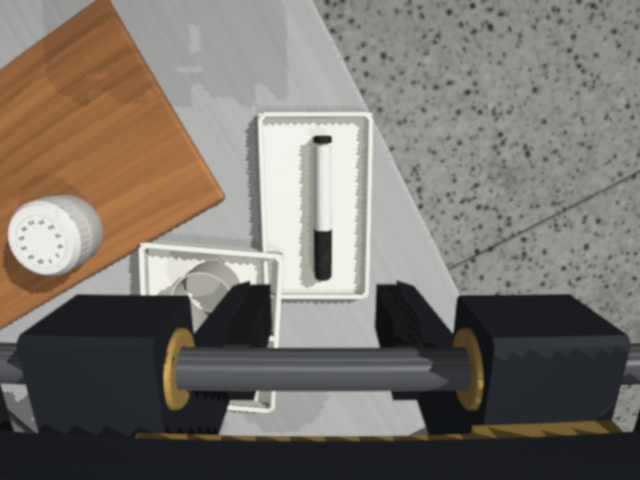

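View pics/s17.png

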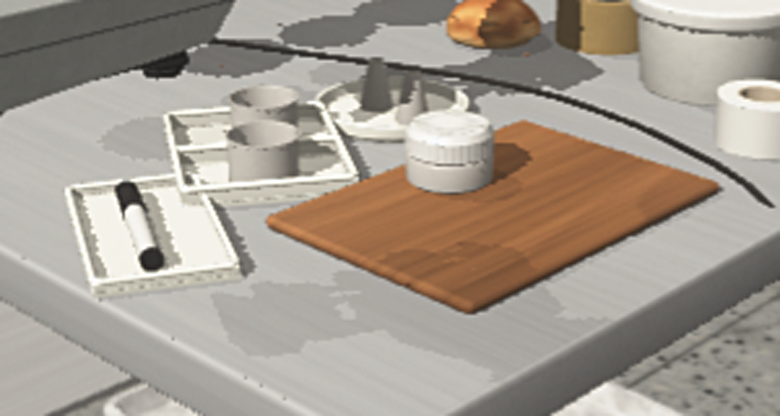

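```bash
python3 -c "
from plant import *
print(finish_job())"
```

```text
the job is handed in; nothing more can be done
None
```

I put all five tools away in the order asked and handed the job in at about 46 s of the 96 s allowed. I got no verdict back.

**Last checks:** The final side and wrist pictures show one cutter standing in each bay and both nozzles upright in the dish. The marker lies lengthwise in its tray, and the timer and the sticker roll look unmoved. I lowered each item until the force reading showed it touching the floor (about 3–11 N), then let go and raised the gripper clear.

**What failed or disagreed:**
- **First grasp missed:** the fingers closed on air above the first cutter, and nothing moved. The wrist depth and side pictures showed the fingertips about 27 mm shorter than the stated tool frame implies. I allowed for that in every later move.
- **Wrist joint limit:** joint 6 reached the end of its range near the first cutter. Turning the gripper half round brought the arm into a position where it could reach down.
- **Slight tilt:** the tool stayed tilted by about 1° for most of the work. The items still look flat in the pictures.
- **Overlapping trays:** a corner of the cutter tray lies inside the marker tray, so I put the marker a few millimetres off centre to clear it.
- **Not checked:** I did not take a final picture from the top camera with the arm moved aside.

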